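# Put the ski bench tools back on their own tiles

### The arm

A 6-joint arm with a two-finger parallel gripper is mounted at the origin on the work surface. World frame = base frame: x ahead of the robot, y to its left, z up, the work surface at z = 0. Lengths are in m, angles in rad, forces in N, time in s.
With the tool pointing down it reaches from about 0.325 to 0.775 m from the base axis. Payload 9.3 kg.
Tool frame: the origin (TCP) lies between the finger pads; the fingertips stand 17 mm ahead of it and the grasp point (between the pads) lies 2 mm behind it; z points along the fingers, x is the direction in which the jaws open and shut, and the axes are right-handed (so a half turn about z gives the same grasp; the last joint's range is limited). The gripper opens to 85 mm and grips with 20 to 120 N. Pads are 22 mm wide; open, the fingers measure 114 mm over their backs; the gripper's body (76 mm by 85 mm) begins 54 mm behind the grasp point. The pads swing forward as they close: fully open they stand 13 mm farther back than shut.
Start: joints at [-1.34, 0.259, 0.021, 1.334, 0, 1.418], TCP at [0.206, -0.51, 0.214] pointing down, gripper open.
Joint ranges: [-3.04, 3.04], [-0.91, 1.82], [-1.04, 1.36], [-1.92, 1.95], [-1.52, 1.45], [-3.14, 3.14]. Speed limits (rad/s): [2.22, 2.22, 2.79, 3.14, 3.14, 3.14].

### API

Orientations are given as a unit quaternion [x, y, z, w].
In Python, from bench import env, viewer gives the robot as it stands.
- The arm moves only by the tool servo_tool, never from a script. Its arguments are lists of equal length, an entry for each row: "slide": the shift along the tool's x, y, z in cm, a list of three; "roll": the turn about the tool's z in rad; "hand": the gripper command: -1 is shut, 1 is fully open, values between are in proportion. In form: {"slide": [[dx, dy, dz], ...], "roll": [roll, ...], "hand": [hand, ...]}. A call has 1 to 10 rows; each row shifts and turns the commanded pose from where the row before left it, along the tool's axes as they then stand; what a row does not reach is not made up. A row lasts 1/12 s, in which the tool goes at most 41.7 mm and 7.16 degrees, less where a joint would pass 70% of its speed; a pose out of reach is approached as far as the arm can. A call is refused whole if a number of a shift passes 4.17 or a number of a turn 0.125, either way. A call with a gripper value outside its range is refused whole. The fingers move at their own pace and stop on an object; "grip_force" is the grip in N (left out, the last holds). Time passes only in rows, so rows that do not move let the fingers close. It gives the time, the measured TCP pose, the force and the opening at its end, in the units of the state.
- env.sense(): the state, without advancing time (a new reading comes with each control period).
- viewer.snapshot(name): name is "side" or "top" or "wrist"; returns a dict with "image" (420x560x3 uint8, red, green, blue), "camera_matrix" (3x3 intrinsics, pixels), "extrinsics" (4x4, takes a point from world to camera coordinates). Camera axes: x right, y up, looking along -z (the intrinsics and any distortion apply to the point x, -y, -z); pixel columns grow to the right and rows downward; lengths in m; the calibration is good to about 2 mm. The wrist camera is an equidistant fisheye: a pixel r from the principal point sees the ray r / f radians off the axis. A picture is of the moment at which its call begins. There is no depth.
- env.hand_in(): hands the job in, once; it reports no verdict.
The state is a dict: "clock": time; "joint_pos": joint angles; "dq": joint speeds; "tau": joint torques, N m; "eef_pos": TCP position; "orientation": TCP orientation; "ft_force": force on the tool from outside, world axes, zero at the start; "wrist_torque": the same for the moment, N m; "finger_gap": finger opening in m.
Only numpy, scipy, OpenCV 4.12 (cv2) and the standard library are available. Lean on these libraries where they do the work, as an engineer would, in place of code of your own. Each camera call takes 0.05 s, during which the arm holds its last target.

### The job

The four tools on the wax bench are standing on one another's cork-topped tiles: put the glass jar on the round tile, the diamond stone lengthwise on the long tile, the square tin on the square tile and the three-cornered scraper on the triangular tile, each flat and centred; the empty rubber pad is free for parking on the way. Which way round the jar, tin and scraper face does not matter. Keep the jar upright and set it down rather than drop it, and leave the mug of brushes where it stands.

Things in the scene. Friction and masses are not known exactly. Their poses are not given: they have to be found in the camera images.
- jar: squat round glass jar with a steel screw lid, 60 mm diameter (lid 57 mm), 56 mm high, about 0.22 kg, upright; origin at the centre of its underside, z up
- stone: steel diamond stone on a black base, a flat bar 110 x 36 mm and 25 mm high, about 0.38 kg; origin at the centre of its underside, x along its length, z up
- tin: square aluminium wax tin with a lid, 58 x 58 mm (below the lid, up to 24 mm high, 56 x 56 mm) and 36 mm high, about 0.24 kg; origin at the centre of its underside, x and y square to its sides, z up
- scraper: three-cornered scraper lying flat: a triangular steel plate 8 mm thick with 83 mm sides, and in its middle an upright round wooden grip of 28 mm diameter whose top is 58 mm above the underside; about 0.22 kg; origin at the centre of the underside, below the grip, x towards one corner, z up
- round_tile: round wooden tile with a cork top, 112 mm diameter, fixed to the bench, 10 mm thick including the cork; origin at the centre of its underside, so its top is 10 mm above the origin; home of the jar
- long_tile: long narrow wooden tile with a cork top, 170 x 64 mm, fixed to the bench, 10 mm thick including the cork; origin at the centre of its underside, so its top is 10 mm above the origin; x along its length; home of the diamond stone
- square_tile: square wooden tile with a cork top, 104 x 104 mm, fixed to the bench, 10 mm thick including the cork; origin at the centre of its underside, so its top is 10 mm above the origin; x and y square to its sides; home of the tin
- triangle_tile: triangular wooden tile with a cork top, equal sides of 152 mm, fixed to the bench, 10 mm thick including the cork; origin at the centre of its underside, so its top is 10 mm above the origin; the origin is below the middle of the triangle, x towards one corner; home of the scraper
- rubber_pad: dark ribbed rubber pad without cork, 130 x 110 mm, 10 mm thick, fixed, empty at the start: the free parking spot; origin at the centre of its underside
- mug: white enamel mug of brushes standing loose among the tiles, to be left alone: 80 mm diameter, rim 80 mm high, handle reaching 68 mm from its axis, brushes up to 146 mm above the bench; about 0.45 kg; origin at the centre of its underside. The tiles, pad and mug stand in two rows, centres at least 150 mm apart; otherwise only two fixed brass pegs, 8 mm high, stand among them
Things that resemble listed ones, but are neither listed nor needed, are in the scene too. What is shaped like the tin but red is not meant.

How it is judged:
At the end, for the whole second after the job is handed in: Jar on the round, stone on the long, tin on the square, scraper on the triangular tile: each at rest, flat (0.1 rad), within 14 mm of the tile's centre; the stone within 0.21 rad (12 degrees) of its tile's length; the mug upright and within 20 mm of where it began (horizontal distance between jar and round_tile below 0.014 m and z of jar in the frame of round_tile between 0.006 and 0.014 m and angle between each of jar, stone, tin, scraper, mug's own z axis and vertical below 0.1 rad and linear speed of each of jar, stone, tin, scraper below 0.02 m/s and angular speed of each of jar, stone, tin, scraper below 0.1 rad/s and horizontal distance between stone and long_tile below 0.014 m and z of stone in the frame of long_tile between 0.006 and 0.014 m and horizontal distance between tin and square_tile below 0.014 m and z of tin in the frame of square_tile between 0.006 and 0.014 m and horizontal distance between scraper and triangle_tile below 0.014 m and z of scraper in the frame of triangle_tile between 0.006 and 0.014 m and angle between the x axis of stone and the x axis of long_tile, either way round below 0.21 rad and distance of mug from where it was at the start of the episode below 0.02 m); the robot touches nothing.
It fails at once if the glass jar is tipped by more than 0.5 rad (angle between jar's own z axis and vertical above 0.5 rad).
It fails at once if the glass jar is dropped (it moves faster than 0.6 m/s within 30 mm of the bench) (height (world z) of jar below 0.03 m and linear speed of jar above 0.6 m/s).
It fails at once if the mug of brushes is pushed more than 40 mm or tipped by more than 0.4 rad (distance of mug from where it was at the start of the episode above 0.04 m or angle between mug's own z axis and vertical above 0.4 rad).
It also fails if it takes over 144 s, if anything falls off the work surface, if the arm or the gripper's body presses on something with over 40 N, if the wrist force passes 120 N, or if a joint passes its speed limit or range.

## Working session

There is one attempt and no reset: what is moved stays moved. The work goes in short steps, Python scripts to look and compute and a tool call to move; the robot and the scene stay as the last step left them, time stands still between calls to the robot, and variables do not carry over. Pictures are saved under pics/ and viewed, and the job is handed in when it is done.

Besides the shell and the picture viewer there is one more tool, called after ">>>" as name(argument=value, ...), one argument or row to a line, values as JSON. servo_tool: Moves the arm, as the interface text tells. Its arguments: {"type":"object","properties":{"slide":{"type":"array"},"roll":{"type":"array"},"hand":{"type":"array"},"grip_force":{"type":"number"}},"required":["slide","roll","hand"]}

```bash
ls; mkdir -p pics
python3 - <<'E'
from bench import env, viewer
import cv2
print(env.sense())
for n in ["top","side","wrist"]:
    s=viewer.snapshot(n)
    cv2.imwrite(f"pics/{n}0.png",s["image"][:,:,::-1])
    print(n,s["camera_matrix"],s["extrinsics"])
E
```

```text
pics
{'clock': 0.0, 'joint_pos': array([-1.33960420e+00,  2.59213105e-01,  2.07422795e-02,  1.33368578e+00,
       -1.21428086e-05,  1.41817680e+00]), 'dq': array([-0.00162944, -0.0027115 ,  0.0012077 , -0.0011358 , -0.0003447 ,
       -0.00095506]), 'tau': array([-9.19362610e-04, -5.55642951e+01,  3.44527423e+01,  1.39104764e-02,
       -9.05689194e-05, -1.01355579e-05]), 'eef_pos': array([ 0.2058629 , -0.5096904 ,  0.21314715]), 'orientation': array([ 8.28992427e-01, -5.59259415e-01, -5.03569697e-04, -4.57211825e-04]), 'ft_force': array([-0.56071736,  0.52734784, -0.22371925]), 'wrist_torque': array([ 0.01406684,  0.03578982, -0.05470957]), 'finger_gap': 0.08545889927595521}
top [[379.43604608   0.         286.59267184]
 [  0.         379.43604608 213.24066952]
 [  0.           0.           1.        ]] [[-0.00688182 -0.99988337  0.01363376  0.0631505 ]
 [ 0.99555558 -0.00557016  0.09401092 -0.54317782]
 [-0.09392401  0.01422014  0.99547781 -0.92189079]
 [ 0.          0.          0.          1.        ]]
side [[529.2776562    0.         277.43920055]
 [  0.         529.2776562  213.37688478]
 [  0.           0.           1.        ]] [[-0.72046073 -0.69321854  0.01960581  0.43500091]
 [ 0.48468894 -0.48311392  0.72916223 -0.24177016]
 [-0.49599694  0.53483548  0.68405997 -0.90513609]
 [ 0.          0.          0.          1.        ]]
wrist [[325.1922621    0.         275.11502442]
 [  0.         325.1922621  206.04629131]
 [  0.           0.           1.        ]] [[ 0.37464279 -0.92716557 -0.00260689 -0.54746318]
 [ 0.88801015  0.3596268  -0.28654238  0.03758056]
 [ 0.26660974  0.10503609  0.95806402 -0.38062751]
 [ 0.          0.          0.          1.        ]]
```

View pics/top0.png

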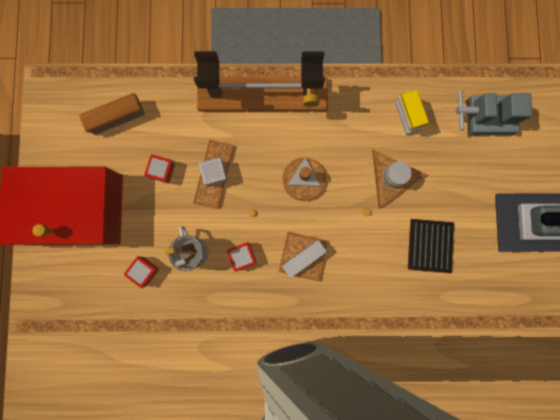

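View pics/side0.png

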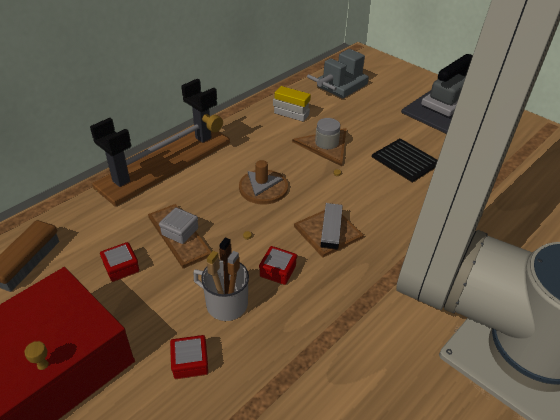

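View pics/wrist0.png

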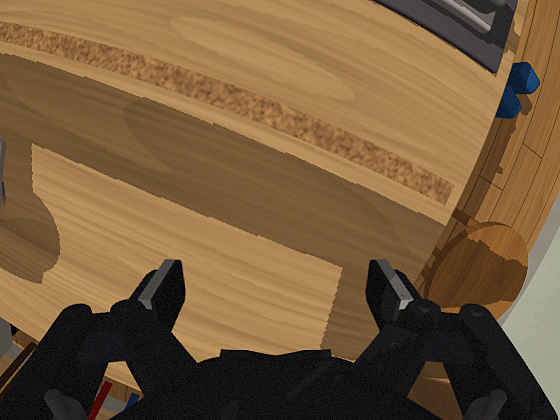

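The top view shows:
- silver tin on the long tile at (212,172)
- scraper on the round tile at (305,177)
- jar on the triangular tile at (398,174)
- stone on the square tile at (304,258)
- pad at (431,246)
- mug at (187,252)

There are three red look-alike tins at (159,168), (141,271) and (242,257). I'll enlarge and measure.

Run:
```python
from bench import env, viewer
import cv2
s=viewer.snapshot("top"); print(s.keys())
im=s["image"][:,:,::-1]
cv2.imwrite("pics/topc1.png",cv2.resize(im[130:290,120:320],None,fx=3.9,fy=3.7,interpolation=cv2.INTER_CUBIC))
cv2.imwrite("pics/topc2.png",cv2.resize(im[130:290,270:470],None,fx=4,fy=3.75,interpolation=cv2.INTER_CUBIC))
```

```text
dict_keys(['image', 'camera_matrix', 'extrinsics'])
```

View pics/topc1.png

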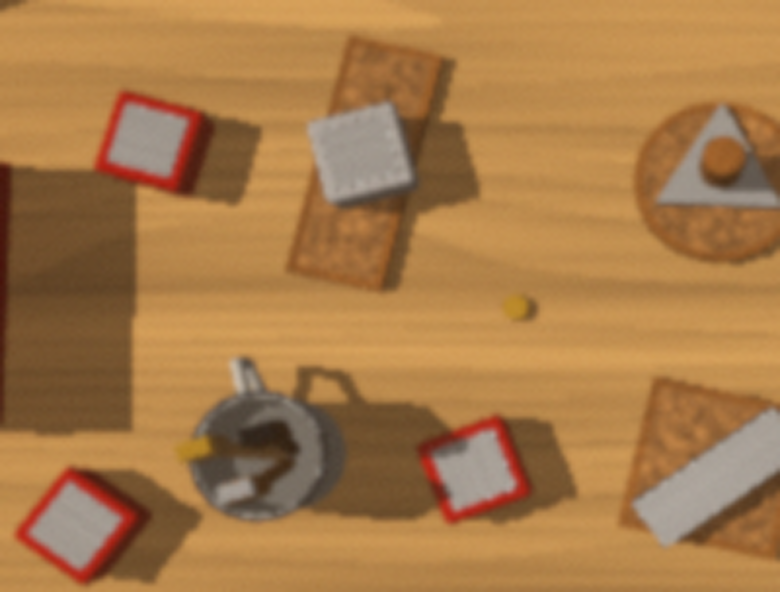

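View pics/topc2.png

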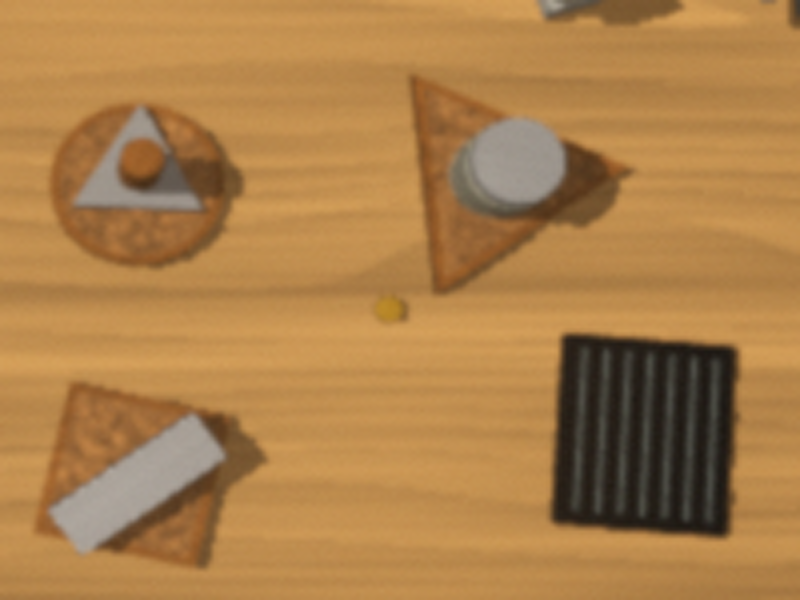

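The enlarged crops confirm the plain silver tin on the long tile; all three red-rimmed ones are decoys. Next I measure tops by colour mask and tiles by corners.

```bash
cat > h.py <<'E'
import numpy as np, cv2
from bench import env, viewer
def snap(n):
    s=viewer.snapshot(n); s['n']=n; return s
def cast(s,px,z):
    px=np.atleast_2d(np.array(px,float)); K=s['camera_matrix'];T=s['extrinsics']
    u=(px-K[:2,2])/[K[0,0],K[1,1]]
    if s['n']=='wrist':
        r=np.linalg.norm(u,axis=1)+1e-12
        d=np.c_[u*(np.sin(r)/r)[:,None],np.cos(r)]
    else: d=np.c_[u,np.ones(len(u))]
    d=d*[1,-1,-1]
    R=T[:3,:3]; c=-R.T@T[:3,3]; d=d@R
    return (c+d*((z-c[2])/d[:,2])[:,None])[:,:2]
def proj(s,P):
    P=np.atleast_2d(P);T=s['extrinsics'];K=s['camera_matrix']
    q=(P@T[:3,:3].T+T[:3,3])*[1,-1,-1]
    if s['n']=='wrist':
        rr=np.hypot(q[:,0],q[:,1]);th=np.arctan2(rr,q[:,2]);u=q[:,:2]/rr[:,None]*th[:,None]
    else: u=q[:,:2]/q[:,2:]
    return u*[K[0,0],K[1,1]]+K[:2,2]
E
python3 - <<'E'
from h import *
np.set_printoptions(precision=4,suppress=True)
s=snap('top'); im=s['image']
hsv=cv2.cvtColor(im,cv2.COLOR_RGB2HSV)
def comp(m,seed):
    n,l,st,c=cv2.connectedComponentsWithStats(m.astype(np.uint8)); k=l[seed[1],seed[0]]
    return (l==k).astype(np.uint8),st[k],c[k]
silver=(hsv[...,1]<60)&(hsv[...,2]>110)
for name,seed,z in [('tin',(212,172),.046),('scr',(299,184),.018),('jar',(398,174),.066),('stone',(304,258),.035)]:
    m,st,c=comp(silver,seed)
    ct=max(cv2.findContours(m,cv2.RETR_EXTERNAL,cv2.CHAIN_APPROX_NONE)[0],key=cv2.contourArea)
    r=cv2.minAreaRect(ct); b=cv2.boxPoints(r)
    w=cast(s,b,z); print(name,st,'centroid',cast(s,c,z)[0],'rect ctr',w.mean(0),'sides',np.linalg.norm(w[1]-w[0]),np.linalg.norm(w[2]-w[1]),'ang',np.degrees(np.arctan2(*(w[1]-w[0])[::-1])),np.degrees(np.arctan2(*(w[2]-w[1])[::-1])))
    if name=='scr': print(cast(s,cv2.minEnclosingTriangle(ct)[1][:,0],z), cast(s,cv2.minEnclosingTriangle(ct)[1][:,0],z).mean(0))
    if name=='jar': c,r=cv2.minEnclosingCircle(ct);print(cast(s,c,z),r)
c1=lambda a:np.array([[120+(x+.5)/3.9-.5,130+(y+.5)/3.7-.5] for x,y in a])
c2=lambda a:np.array([[270+(x+.5)/4-.5,130+(y+.5)/3.75-.5] for x,y in a])
for n,p in [('long',c1([(350,36),(443,60),(382,290),(289,268)])),('square',c2([(73,383),(228,415),(203,567),(37,530)])),('tri',c2([(412,76),(632,172),(437,294)])),('pad',c2([(565,335),(736,347),(726,533),(555,520)])),
 ('round',c2([(51,184),(227,184),(139,103),(139,266)])),('mug base/rim',c1([(188,450),(330,450),(258,390),(258,520)]))]:
    w=cast(s,p,.08 if 'mug' in n else .01); d=np.roll(w,-1,0)-w
    print(n,w.mean(0),'sides',np.linalg.norm(d,axis=1),'ang',np.degrees(np.arctan2(d[:,1],d[:,0])))
for n,p in [('grip top',c2([(141,162)]))]: print(n,cast(s,p,.068))
print('pegs',cast(s,np.r_[c1([(517,307)]),c2([(389,309)])],.008))
print('reds',cast(s,[(159,168),(242,257)],.036))
E
```

```text
tin [199 158  27  27 503] centroid [0.6471 0.2426] rect ctr [0.6471 0.2426] sides 0.05533988453117665 0.055931996955769094 ang -75.83861685347571 -165.74142176978543
scr [289 159  31  27 235] centroid [0.6359 0.019 ] rect ctr [0.6498 0.0132] sides 0.06628178309172102 0.07672076620959963 ang -3.122522944218965 -92.98111389249723
[[ 0.6188  0.0552]
 [ 0.6146 -0.025 ]
 [ 0.6873  0.0115]] [0.6403 0.0139]
jar [384 162  27  23 463] centroid [ 0.6355 -0.2094] rect ctr [ 0.6343 -0.2095] sides 0.06327076062821034 0.0529014479844972 ang -45.68836764273923 -136.5366703406858
[[ 0.6354 -0.2082]] 13.486295700073242
stone [283 241  43  36 645] centroid [0.4314 0.0181] rect ctr [0.4314 0.018 ] sides 0.10944487021298882 0.03536327045979194 ang -54.78466394024124 -144.75313058475666
long [0.6478 0.2455] sides [0.0638 0.1653 0.0624 0.1668] ang [-105.6966  166.5204   75.6324  -13.0106]
square [0.4373 0.018 ] sides [0.1001 0.1024 0.1065 0.1005] ang [-102.7769  170.2526   76.3193  -13.3442]
tri [ 0.6352 -0.2146] sides [0.1556 0.1532 0.1516] ang [-115.7878  123.0406    4.426 ]
pad [ 0.4619 -0.3052] sides [0.1094 0.1255 0.1081 0.1248] ang [-94.6168 174.3359  84.9821  -5.0642]
round [0.6335 0.0134] sides [0.1127 0.0794 0.1127 0.0794] ang [-90.2482  44.5916 179.353   44.5064]
mug base/rim [0.4496 0.2948] sides [0.0842 0.0576 0.0811 0.0608] ang [ -90.3988   48.8697 -178.9684   43.9901]
grip top [[0.637  0.0157]]
pegs [[ 0.5473  0.1468]
 [ 0.5471 -0.1452]]
reds [[0.6572 0.3761]
 [0.436  0.1693]]
```

The estimates agree with the listed sizes. I'll use two swaps via the pad: jar to pad, scraper to triangle, jar to round, then stone to pad, tin to square, stone to long. First I turn the tool so its x axis matches world x; then tool y = −world y and tool z = −world z.

>>> servo_tool(
  slide=[
    [0, 0, 0],
    [0, 0, 0],
    [0, 0, 0],
    [0, 0, 0],
    [0, 0, 0],
    [0, 0, 0],
    [0, 0, 0],
    [0, 0, 0],
    [0, 0, 0],
    [0, 0, 0],
  ],
  roll=[-0.1188, -0.1188, -0.1188, -0.1188, -0.1188, -0.1188, -0.1188, -0.1188, -0.1188, -0.1188],
  hand=[1, 1, 1, 1, 1, 1, 1, 1, 1, 1],
)

```text
clock: 1.08
eef_pos: [0.2059, -0.5099, 0.2136]
orientation: [1.0, 0.003, -0.0, -0.0]
ft_force: [-0.1, -0.2, -0.2]
finger_gap: 0.0855
```

>>> servo_tool(
  slide=[
    [2.9, -2, 0],
    [2.9, -2, 0],
    [2.9, -2, 0],
    [2.9, -2, 0],
    [2.9, -2, 0],
    [2.9, -2, 0],
    [2.9, -2, 0],
    [2.9, -2, 0],
    [2.9, -2, 0],
    [2.9, -2, 0],
  ],
  roll=[0, 0, 0, 0, 0, 0, 0, 0, 0, 0],
  hand=[1, 1, 1, 1, 1, 1, 1, 1, 1, 1],
)

```text
clock: 1.92
eef_pos: [0.497, -0.3084, 0.2138]
orientation: [1.0, 0.001, 0.0, 0.0]
ft_force: [-0.3, -0.6, 0.6]
finger_gap: 0.0854
```

>>> servo_tool(
  slide=[
    [2.9, -2, 0],
    [2.9, -2, 0],
    [2.9, -2, 0],
    [2.6, -2, 0.5],
    [2.6, -2, 0.5],
    [0, 0, 0],
    [0, 0, 0],
  ],
  roll=[0, 0, 0, 0, 0, 0, 0],
  hand=[1, 1, 1, 1, 1, 1, 1],
)

```text
clock: 2.5
eef_pos: [0.6355, -0.208, 0.2025]
orientation: [1.0, 0.002, -0.001, -0.0]
ft_force: [-0.7, -0.4, 0.7]
finger_gap: 0.0853
```

Run:
```python
from h import *
s=snap('wrist'); cv2.imwrite('pics/w1.png',s['image'][:,:,::-1]); st=env.sense(); print(st['eef_pos'],st['orientation'])
T=s['extrinsics']; print(-T[:3,:3].T@T[:3,3])
print(proj(s,[[.6354,-.209,.066],[.635,-.2146,.01],[.637,.0157,.068],[st['eef_pos'][0],st['eef_pos'][1],.066]]))
```

```text
[ 0.63473622 -0.20904723  0.20311599] [ 9.99999139e-01  1.15924845e-03 -6.00604717e-04 -1.29957420e-04]
[ 0.63499135 -0.13364725  0.36330908]
[[275.8128831  192.79995673]
 [275.41942781 185.32429633]
 [278.52226196 -40.16998024]
 [275.10871972 192.84545561]]
```

View pics/w1.png

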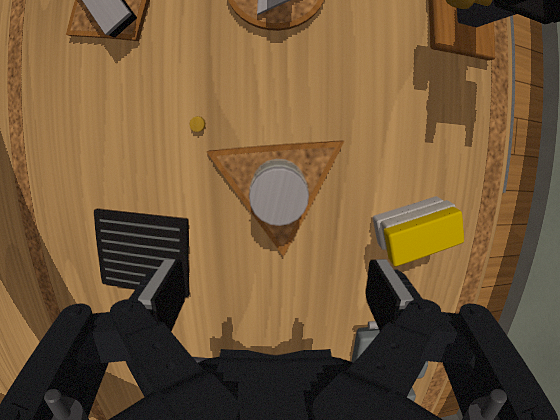

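The wrist view shows the jar lid at about (279,193), with triangle corners at (208,152), (343,141) and (282,258), and pad corners at (96,209), (188,218), (187,297) and (101,285). I'll measure these precisely.

Run:
```python
from h import *
np.set_printoptions(precision=4,suppress=True)
s=snap('wrist'); im=s['image']
hsv=cv2.cvtColor(im,cv2.COLOR_RGB2HSV)
m=((hsv[...,1]<60)&(hsv[...,2]>110)).astype(np.uint8)
n,l,st,c=cv2.connectedComponentsWithStats(m);k=l[193,279]
ct=max(cv2.findContours((l==k).astype(np.uint8),cv2.RETR_EXTERNAL,cv2.CHAIN_APPROX_NONE)[0],key=cv2.contourArea)
print(st[k],c[k]); w=cast(s,ct[:,0],.066); print(cv2.minEnclosingCircle((w*1000).astype(np.float32)),cast(s,c[k],.066))
# robust: lid bottom half arc circle fit
print(np.hstack([w.min(0),w.max(0)]))
t=cast(s,[(208,152),(343,141),(282,258)],.01);print('tri',t,t.mean(0),[np.linalg.norm(t[i]-t[i-1]) for i in range(3)])
t=cast(s,[(96,209),(188,218),(187,297),(101,285)],.01);print('pad',t.mean(0))
cv2.imwrite('pics/w1c.png',cv2.resize(im[120:320,80:360,::-1],None,fx=2.8,fy=2.8,interpolation=cv2.INTER_CUBIC))
```

```text
[ 250  158   59   66 2914] [279.2471 192.2584]
((637.37060546875, -208.9168701171875), 32.146629333496094) [[ 0.638  -0.2097]]
[ 0.6102 -0.2405  0.6655 -0.177 ]
tri [[ 0.5596 -0.1777]
 [ 0.7086 -0.165 ]
 [ 0.6425 -0.3051]] [ 0.6369 -0.216 ] [np.float64(0.15199836001899164), np.float64(0.14950667128308956), np.float64(0.1548892137781634)]
pad [ 0.4617 -0.3051]
```

View pics/w1c.png

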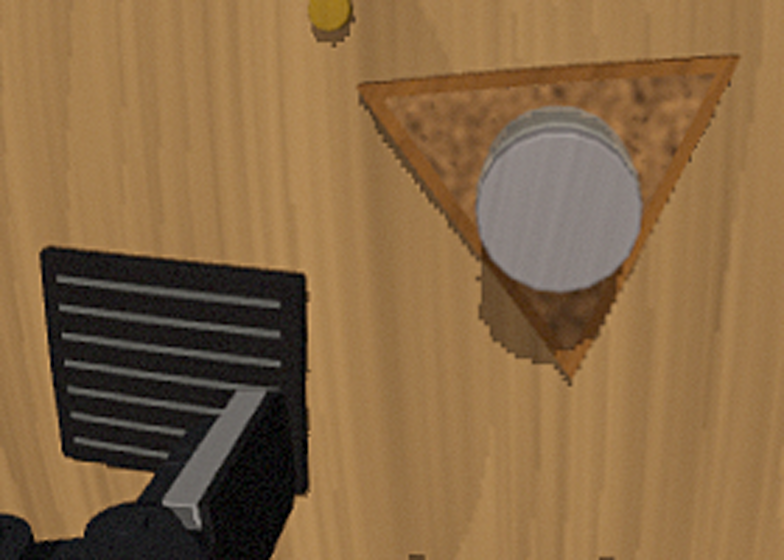

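>>> servo_tool(
  slide=[
    [0.2, 0.25, 2.4],
    [0, 0, 2.8],
    [0, 0, 2.8],
    [0, 0, 2.8],
    [0, 0, 2.5],
    [0, 0, 2],
    [0, 0, 1.4],
    [0, 0, 0],
    [0, 0, 0],
    [0, 0, 0],
  ],
  roll=[0, 0, 0, 0, 0, 0, 0, 0, 0, 0],
  hand=[1, 1, 1, 1, 1, 1, 1, 1, 0, -0.5],
  grip_force=40,
)

```text
clock: 3.43
eef_pos: [0.6368, -0.2131, 0.0383]
orientation: [1.0, -0.0, 0.001, 0.0]
ft_force: [-0.0, 0.5, 0.1]
finger_gap: 0.0638
```

>>> servo_tool(
  slide=[
    [0, 0, 0],
    [0, 0, 0],
    [0, 0, 0],
    [0, 0, 0],
    [0, 0, 0],
    [0, 0, 0],
  ],
  roll=[0, 0, 0, 0, 0, 0],
  hand=[-1, -1, -1, -1, -1, -1],
)

```text
clock: 3.93
eef_pos: [0.6373, -0.213, 0.0392]
orientation: [1.0, 0.0, 0.001, 0.001]
ft_force: [-1.9, -1.9, 4.7]
finger_gap: 0.0543
```

Run:
```python
from h import *
s=snap('wrist'); cv2.imwrite('pics/w2.png',s['image'][:,:,::-1]); st=env.sense(); print(st['eef_pos'],st['finger_gap'],st['ft_force'])
```

```text
[ 0.63731875 -0.21301215  0.0392094 ] 0.05456641647504926 [-1.74370434 -2.00549332  4.20513497]
```

View pics/w2.png

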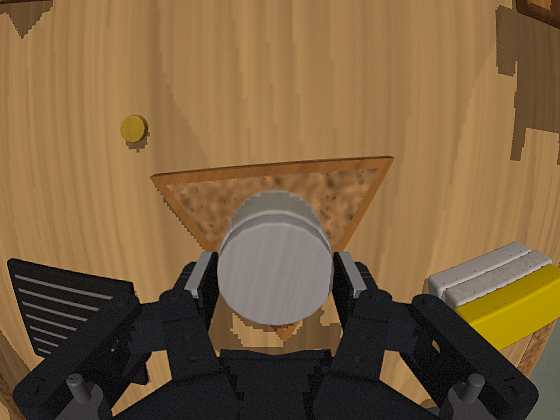

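The jar is centred between the pads at (275,270). The measured gap of 54.5 mm is somewhat under its diameter. I'll lift gently and check.

>>> servo_tool(
  slide=[
    [0, 0, -0.3],
    [0, 0, -0.6],
    [0, 0, -1],
    [0, 0, -1.5],
    [0, 0, -1.5],
    [0, 0, -1],
    [0, 0, 0],
    [0, 0, 0],
  ],
  roll=[0, 0, 0, 0, 0, 0, 0, 0],
  hand=[-1, -1, -1, -1, -1, -1, -1, -1],
)

```text
clock: 4.65
eef_pos: [0.6369, -0.2122, 0.0965]
orientation: [1.0, 0.001, 0.001, 0.0]
ft_force: [-0.9, 0.5, -2.7]
finger_gap: 0.0542
```

Run:
```python
from h import *
s=snap('wrist'); cv2.imwrite('pics/w3.png',s['image'][:,:,::-1]); st=env.sense(); print(st['eef_pos'],st['finger_gap'],st['ft_force'])
s=snap('side'); cv2.imwrite('pics/s3.png',cv2.resize(s['image'][80:260,230:470,::-1],None,fx=3.2,fy=3.2))
```

```text
[ 0.63649891 -0.21196599  0.09557493] 0.05473257661882693 [-0.25576509 -0.18580133 -3.25168345]
```

View pics/w3.png

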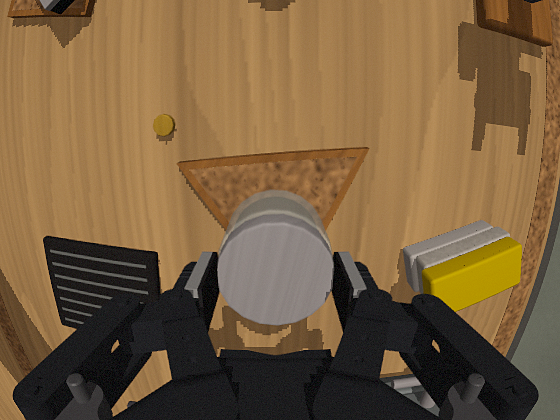

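View pics/s3.png

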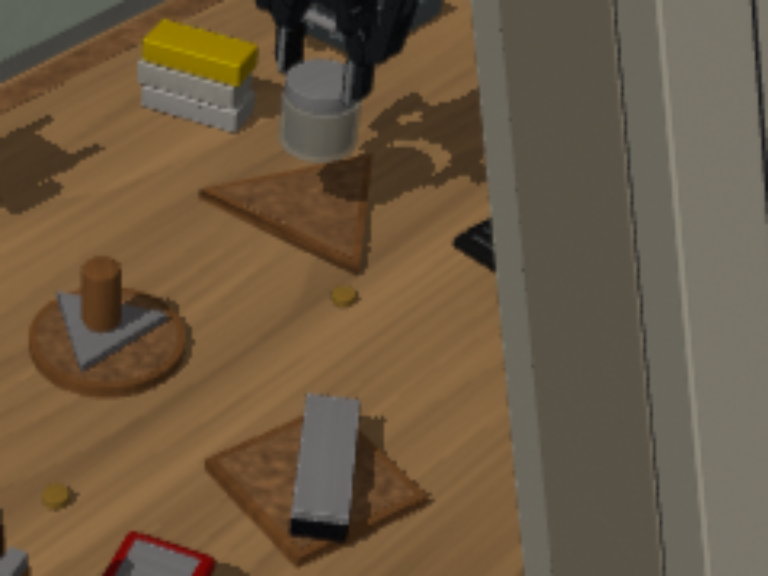

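The jar is lifted upright, gripped at its lid. Moving it to the pad at (0.462, −0.305).

>>> servo_tool(
  slide=[
    [-1.5, 0.9, 0],
    [-2.5, 1.4, 0],
    [-3, 1.5, 0],
    [-3, 1.5, 0],
    [-3, 1.5, 0],
    [-2.5, 1.4, 0],
    [-2, 1.1, 0],
    [0, 0, 0],
    [0, 0, 1.5],
    [0, 0, 1.5],
  ],
  roll=[0, 0, 0, 0, 0, 0, 0, 0, 0, 0],
  hand=[-1, -1, -1, -1, -1, -1, -1, -1, -1, -1],
)

```text
clock: 5.58
eef_pos: [0.4618, -0.3057, 0.0656]
orientation: [1.0, -0.0, 0.001, 0.0]
ft_force: [0.5, 0.2, -2.5]
finger_gap: 0.0542
```

>>> servo_tool(
  slide=[
    [0, 0, 1],
    [0, 0, 0.7],
    [0, 0, 0.4],
    [0, 0, 0.3],
    [0, 0, 0.2],
    [0, 0, 0],
  ],
  roll=[0, 0, 0, 0, 0, 0],
  hand=[-1, -1, -1, -1, -1, -1],
)

```text
clock: 6.08
eef_pos: [0.4619, -0.3052, 0.0397]
orientation: [1.0, 0.001, -0.0, -0.0]
ft_force: [0.3, 0.8, -0.6]
finger_gap: 0.0547
```

>>> servo_tool(
  slide=[
    [0, 0, 0.05],
    [0, 0, 0],
    [0, 0, 0],
    [0, 0, 0],
    [0, 0, 0],
    [0, 0, -1],
    [0, 0, -2.5],
    [0, 0, -3.5],
    [0, 0, -3.5],
    [0, 0, -3],
  ],
  roll=[0, 0, 0, 0, 0, 0, 0, 0, 0, 0],
  hand=[-1, -1, 0, 1, 1, 1, 1, 1, 1, 1],
)

```text
clock: 6.92
eef_pos: [0.4618, -0.3053, 0.1775]
orientation: [1.0, 0.001, 0.001, 0.001]
ft_force: [0.7, -1.0, -0.4]
finger_gap: 0.0858
```

Run:
```python
from h import *
s=snap('wrist'); cv2.imwrite('pics/w4.png',s['image'][:,:,::-1]); st=env.sense(); print(st['eef_pos'],st['finger_gap'],st['ft_force'])
np.save('w4.npy',s,allow_pickle=True)
```

```text
[ 0.46336825 -0.30666075  0.18320593] 0.08559709635822153 [-0.24992045 -0.69501643  4.86647999]
```

View pics/w4.png

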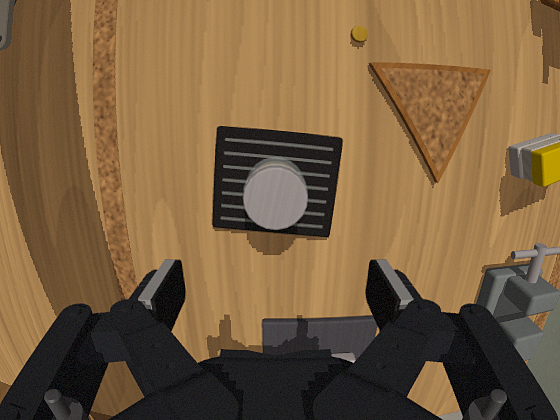

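The jar stands on the pad at (275,197), and the triangle tile is now bare. On to the scraper.

>>> servo_tool(
  slide=[
    [1, -1.5, 0],
    [1.8, -3.3, 0],
    [1.9, -3.6, 0],
    [1.9, -3.6, 0],
    [1.9, -3.6, 0],
    [1.9, -3.6, 0],
    [1.9, -3.6, 0],
    [1.9, -3.6, 0],
    [1.9, -3.1, 0],
    [1.4, -2.1, 0],
  ],
  roll=[0, 0, 0, 0, 0, 0, 0, 0, 0, 0],
  hand=[1, 1, 1, 1, 1, 1, 1, 1, 1, 1],
)

```text
clock: 7.8
eef_pos: [0.6374, 0.0142, 0.175]
orientation: [1.0, 0.001, 0.001, -0.0]
ft_force: [-0.0, -0.7, 0.1]
finger_gap: 0.0852
```

>>> servo_tool(
  slide=[
    [0, 0, 0],
    [0, 0, 0],
    [0, 0, 0],
  ],
  roll=[0, 0, 0],
  hand=[1, 1, 1],
)

```text
clock: 8.05
eef_pos: [0.6362, 0.0108, 0.1745]
orientation: [1.0, 0.001, -0.0, 0.0]
ft_force: [-1.3, 0.2, 0.3]
finger_gap: 0.086
```

Run:
```python
from h import *
np.set_printoptions(precision=4,suppress=True)
s=snap('wrist'); im=s['image'];cv2.imwrite('pics/w5.png',im[:,:,::-1]); st=env.sense(); print(st['eef_pos'],st['finger_gap'],st['ft_force'])
cv2.imwrite('pics/w5c.png',cv2.resize(im[110:290,170:390,::-1],None,fx=3,fy=3,interpolation=cv2.INTER_CUBIC))
w4=np.load('w4.npy',allow_pickle=True).item()
t=cast(w4,[(370,63),(490,70),(437,183)],.01); print(t,t.mean(0))
```

```text
[0.636  0.0103 0.1746] 0.08551236912865848 [-0.2787 -0.7084  0.5348]
[[ 0.5577 -0.177 ]
 [ 0.7096 -0.1645]
 [ 0.6439 -0.3016]] [ 0.6371 -0.2143]
```

View pics/w5.png

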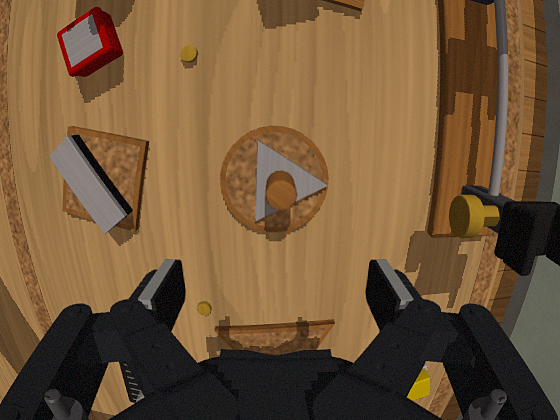

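View pics/w5c.png

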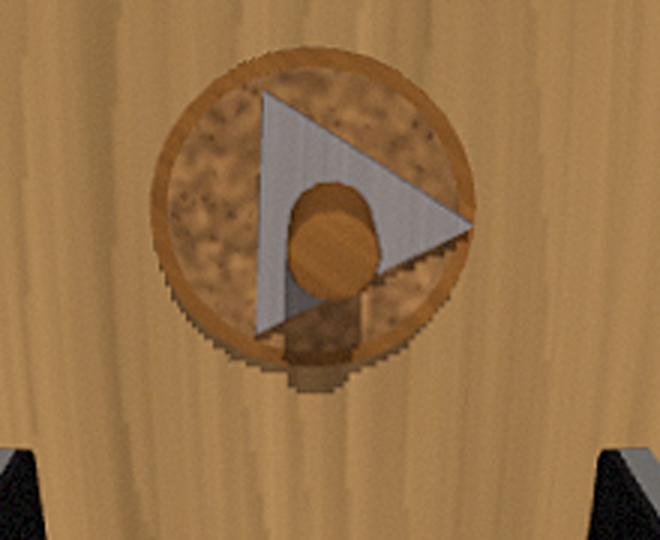

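The wrist view shows the grip top at (281,195) and the round tile centred at about (274,178). Now converting to positions.

Run:
```python
from h import *
np.set_printoptions(precision=4,suppress=True)
s=snap('wrist'); st=env.sense(); print(st['eef_pos'])
c=lambda a:np.array([[170+(x+.5)/3-.5,110+(y+.5)/3-.5] for x,y in a])
t=cast(s,c([(264,93),(472,227),(257,334)]),.018); print('scr plate',t,t.mean(0),[np.linalg.norm(t[i]-t[i-1]) for i in range(3)])
print('grip',cast(s,c([(334,255)]),.068))
r=cast(s,c([(151,210),(475,210),(313,47),(313,366)]),.01);print('round',r,(r[0,0]+r[1,0])/2,(r[2,1]+r[3,1])/2)
```

```text
[0.636  0.01   0.1747]
scr plate [[ 0.6185  0.0566]
 [ 0.6879  0.012 ]
 [ 0.6151 -0.026 ]] [0.6405 0.0142] [np.float64(0.08268449248823835), np.float64(0.08248935610472816), np.float64(0.08213331264638074)]
grip [[0.6405 0.0152]]
round [[ 0.5787  0.0161]
 [ 0.69    0.0162]
 [ 0.6344  0.0712]
 [ 0.6344 -0.0409]] 0.6343552291088683 0.015174061186913425
```

>>> servo_tool(
  slide=[
    [0.45, -0.45, 1.5],
    [0, 0, 2.5],
    [0, 0, 2.8],
    [0, 0, 2.8],
    [0, 0, 2.4],
    [0, 0, 1.4],
    [0, 0, 0],
    [0, 0, 0],
    [0, 0, 0],
    [0, 0, 0],
  ],
  roll=[0, 0, 0, 0, 0, 0, 0, 0, 0, 0],
  hand=[1, 1, 1, 1, 1, 0.5, 0, -0.5, -1, -1],
  grip_force=60,
)

```text
clock: 8.98
eef_pos: [0.6417, 0.0149, 0.0421]
orientation: [1.0, 0.0, 0.001, 0.0]
ft_force: [-4.1, -1.1, 26.5]
finger_gap: 0.0255
```

>>> servo_tool(
  slide=[
    [0, 0, 0],
    [0, 0, 0],
    [0, 0, 0],
    [0, 0, 0],
    [0, 0, -0.4],
    [0, 0, -0.8],
    [0, 0, -1.4],
    [0, 0, -1.6],
    [0, 0, -0.8],
    [0, 0, 0],
  ],
  roll=[0, 0, 0, 0, 0, 0, 0, 0, 0, 0],
  hand=[-1, -1, -1, -1, -1, -1, -1, -1, -1, -1],
)

```text
clock: 9.82
eef_pos: [0.6421, 0.0154, 0.0929]
orientation: [1.0, 0.001, 0.002, 0.0]
ft_force: [0.7, 0.0, -2.4]
finger_gap: 0.0253
```

Run:
```python
from h import *
s=snap('wrist'); cv2.imwrite('pics/w6.png',s['image'][:,:,::-1]); st=env.sense(); print(st['eef_pos'],st['finger_gap'],st['ft_force'])
s=snap('side'); cv2.imwrite('pics/s6.png',cv2.resize(s['image'][80:260,200:440,::-1],None,fx=3.2,fy=3.2))
```

```text
[0.64154117 0.0154369  0.0914345 ] 0.025090818530466873 [-0.08282066  0.41854862 -2.56722652]
```

View pics/w6.png

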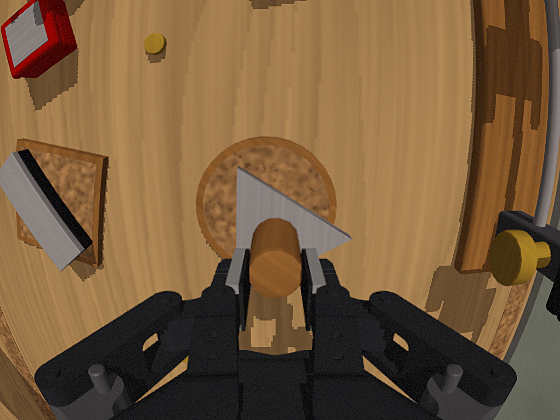

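View pics/s6.png

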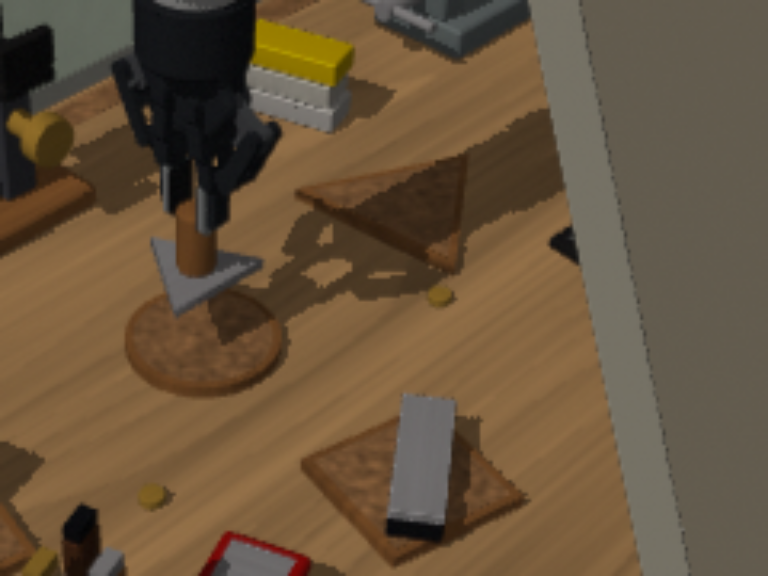

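The scraper is held level. Moving it to the triangle tile at (0.637, −0.215).

>>> servo_tool(
  slide=[
    [0, 1.5, 0],
    [0, 2.5, 0],
    [-0.1, 3, 0],
    [-0.1, 3.5, 0],
    [-0.1, 3.5, 0],
    [-0.1, 3.5, 0],
    [0, 2.8, 0],
    [0, 1.7, 0],
    [0, 1, 0],
    [0, 0, 0],
  ],
  roll=[0, 0, 0, 0, 0, 0, 0, 0, 0, 0],
  hand=[-1, -1, -1, -1, -1, -1, -1, -1, -1, -1],
)

```text
clock: 10.75
eef_pos: [0.6367, -0.2163, 0.0893]
orientation: [1.0, -0.001, -0.001, -0.0]
ft_force: [-0.4, 0.9, -2.9]
finger_gap: 0.0244
```

Run:
```python
from h import *
s=snap('wrist'); cv2.imwrite('pics/w7.png',s['image'][:,:,::-1]); st=env.sense(); print(st['eef_pos'],st['finger_gap'],st['ft_force'])
np.save('w7.npy',s,allow_pickle=True)
```

```text
[ 0.63682248 -0.21474081  0.0895901 ] 0.024912716473826597 [-0.29295089  0.3507737  -3.26606626]
```

View pics/w7.png

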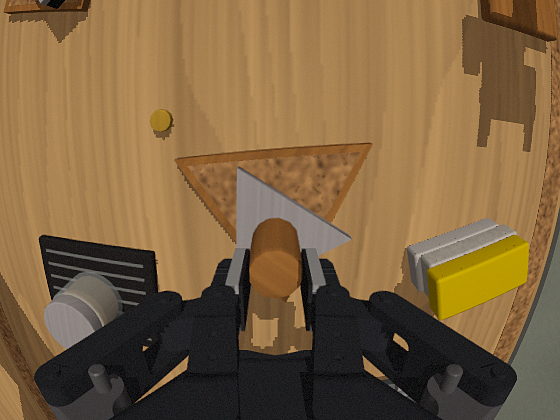

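>>> servo_tool(
  slide=[
    [0, 0, 1],
    [0, 0, 1.3],
    [0, 0, 1],
    [0, 0, 0.6],
    [0, 0, 0.4],
    [0, 0, 0.2],
    [0, 0, 0],
    [0, 0, 0],
  ],
  roll=[0, 0, 0, 0, 0, 0, 0, 0],
  hand=[-1, -1, -1, -1, -1, -1, -1, -1],
)

```text
clock: 11.47
eef_pos: [0.6373, -0.2145, 0.0456]
orientation: [1.0, 0.001, 0.0, 0.0]
ft_force: [-0.3, 0.9, -1.9]
finger_gap: 0.025
```

>>> servo_tool(
  slide=[
    [0, 0, 0.15],
    [0, 0, 0.1],
    [0, 0, 0.1],
    [0, 0, 0],
    [0, 0, 0],
  ],
  roll=[0, 0, 0, 0, 0],
  hand=[-1, -1, -1, -1, -1],
)

```text
clock: 11.88
eef_pos: [0.6373, -0.2148, 0.0424]
orientation: [1.0, 0.0, 0.0, 0.0]
ft_force: [-1.0, 0.0, 3.2]
finger_gap: 0.0247
```

>>> servo_tool(
  slide=[
    [0, 0, 0],
    [0, 0, 0],
    [0, 0, 0],
    [0, 0, 0],
    [0, 0, -1],
    [0, 0, -2],
    [0, 0, -3],
    [0, 0, -3.5],
    [0, 0, -3.5],
    [0, 0, 0],
  ],
  roll=[0, 0, 0, 0, 0, 0, 0, 0, 0, 0],
  hand=[-0.2, 0.3, 0.8, 1, 1, 1, 1, 1, 1, 1],
)

```text
clock: 12.72
eef_pos: [0.6394, -0.2155, 0.1803]
orientation: [1.0, 0.001, 0.005, 0.002]
ft_force: [1.0, 0.6, 1.0]
finger_gap: 0.0855
```

>>> servo_tool(
  slide=[
    [0, 0, 0],
    [0, 0, 0],
    [0, 0, 0],
  ],
  roll=[0, 0, 0],
  hand=[1, 1, 1],
)

```text
clock: 12.97
eef_pos: [0.6366, -0.2143, 0.1708]
orientation: [1.0, 0.001, -0.001, -0.0]
ft_force: [-1.1, -0.1, -0.5]
finger_gap: 0.0854
```

Run:
```python
from h import *
s=snap('wrist'); im=s['image']; st=env.sense(); print(st['eef_pos'],st['finger_gap'],st['ft_force'])
cv2.imwrite('pics/w8.png',cv2.resize(im[120:320,80:360,::-1],None,fx=2.8,fy=2.8,interpolation=cv2.INTER_CUBIC))
```

```text
[ 0.63658662 -0.21430352  0.17052962] 0.08493810598265278 [-1.3400926  -0.13567943 -0.09188747]
```

View pics/w8.png

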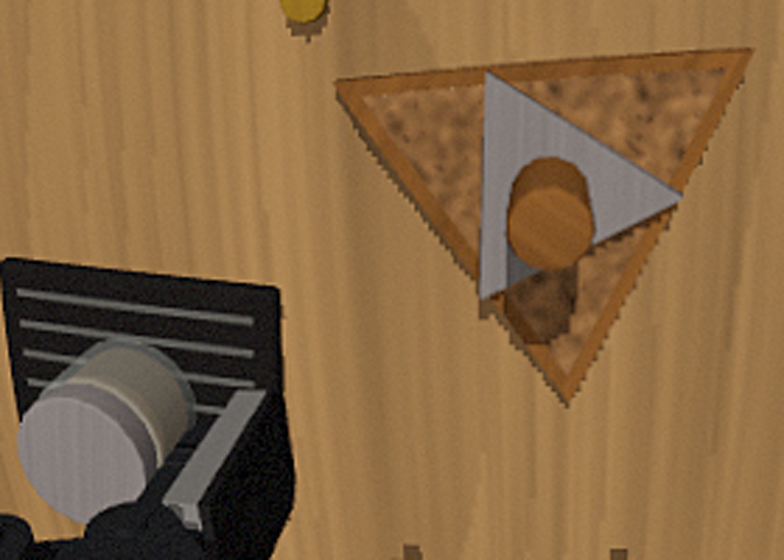

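Run:
```python
from h import *
np.set_printoptions(precision=4,suppress=True)
s=snap('wrist')
c=lambda a:np.array([[80+(x+.5)/2.8-.5,120+(y+.5)/2.8-.5] for x,y in a])
t=cast(s,c([(487,72),(681,200),(481,299)]),.018); print('scr',t.mean(0),[np.linalg.norm(t[i]-t[i-1]) for i in range(3)])
t=cast(s,c([(336,83),(752,50),(568,405)]),.01); print('tile',t.mean(0),[np.linalg.norm(t[i]-t[i-1]) for i in range(3)])
print('jar lid', cast(s,c([(88,452)]),.066))
```

```text
scr [ 0.6367 -0.2148] [np.float64(0.08300018572449411), np.float64(0.08217409374599738), np.float64(0.08122472292629959)]
tile [ 0.6375 -0.214 ] [np.float64(0.1519833875644929), np.float64(0.14960301554142968), np.float64(0.15292129768248608)]
jar lid [[ 0.4669 -0.2998]]
```

The scraper is about 1 mm from the tile centre and lies flat. Back to the jar.

>>> servo_tool(
  slide=[
    [-2, 1, 0],
    [-3, 1.5, 0],
    [-3.5, 1.8, 0],
    [-3.5, 1.8, 0],
    [-3, 1.6, 0],
    [-2.4, 1.4, 0],
    [0, 0, 0],
    [0, 0, 0],
    [0, 0, 0],
  ],
  roll=[0, 0, 0, 0, 0, 0, 0, 0, 0],
  hand=[1, 1, 1, 1, 1, 1, 1, 1, 1],
)

```text
clock: 13.82
eef_pos: [0.4633, -0.3057, 0.1714]
orientation: [1.0, 0.0, -0.0, -0.0]
ft_force: [-0.2, 0.5, 0.0]
finger_gap: 0.0852
```

Run:
```python
from h import *
s=snap('wrist'); im=s['image']; st=env.sense(); print(st['eef_pos'],st['finger_gap'],st['ft_force'])
cv2.imwrite('pics/w9.png',cv2.resize(im[120:270,180:380,::-1],None,fx=4,fy=4,interpolation=cv2.INTER_CUBIC))
K=s['camera_matrix']
print(proj(s,[[.462,-.304,.066]]))
```

```text
[ 0.46368959 -0.30542081  0.17137752] 0.08548838195146674 [ 0.20893395 -1.05718329 -0.24274165]
[[274.1839925  198.74382597]]
```

View pics/w9.png

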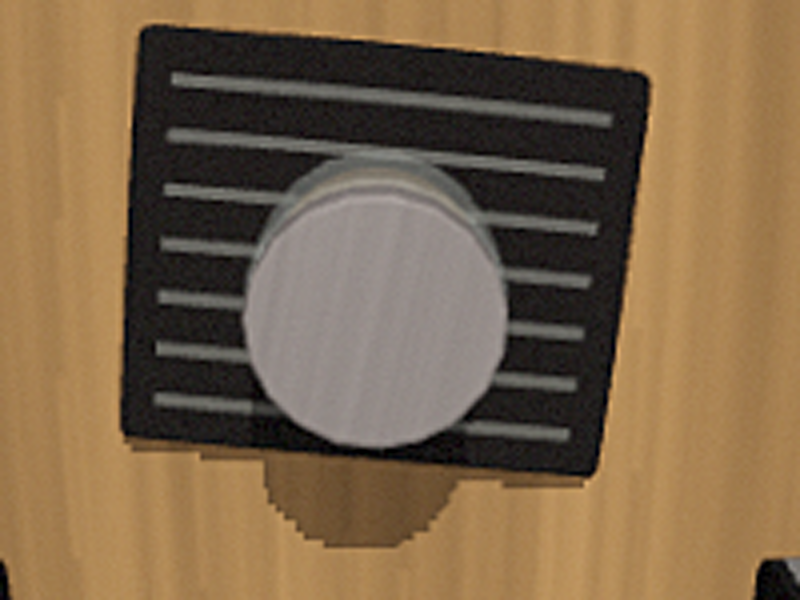

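>>> servo_tool(
  slide=[
    [-0.15, 0, 2],
    [0, 0, 2.8],
    [0, 0, 2.8],
    [0, 0, 2.6],
    [0, 0, 1.9],
    [0, 0, 1.2],
    [0, 0, 0],
    [0, 0, 0],
    [0, 0, 0],
    [0, 0, 0],
  ],
  roll=[0, 0, 0, 0, 0, 0, 0, 0, 0, 0],
  hand=[1, 1, 1, 1, 1, 1, 0.5, 0, -0.5, -1],
  grip_force=40,
)

```text
clock: 14.7
eef_pos: [0.4626, -0.3059, 0.0398]
orientation: [1.0, 0.001, 0.001, 0.001]
ft_force: [-0.4, 0.1, -2.7]
finger_gap: 0.0548
```

>>> servo_tool(
  slide=[
    [0, 0, 0],
    [0, 0, 0],
    [0, 0, 0],
    [0, 0, 0],
    [0, 0, 0],
  ],
  roll=[0, 0, 0, 0, 0],
  hand=[-1, -1, -1, -1, -1],
)

```text
clock: 15.12
eef_pos: [0.4624, -0.306, 0.0396]
orientation: [1.0, 0.001, 0.001, 0.0]
ft_force: [3.1, 1.1, 6.7]
finger_gap: 0.0546
```

>>> servo_tool(
  slide=[
    [0, 0, -0.3],
    [0, 0, -0.6],
    [0, 0, -1],
    [0, 0, -1.5],
    [0, 0, -2],
    [0, 0, -1.6],
    [0, 0, -1],
    [0, 0, 0],
    [0, 0, 0],
  ],
  roll=[0, 0, 0, 0, 0, 0, 0, 0, 0],
  hand=[-1, -1, -1, -1, -1, -1, -1, -1, -1],
)

```text
clock: 15.87
eef_pos: [0.4618, -0.3059, 0.119]
orientation: [1.0, 0.0, 0.0, 0.0]
ft_force: [-0.5, 0.0, -2.3]
finger_gap: 0.0547
```

Run:
```python
from h import *
s=snap('wrist'); im=s['image']; st=env.sense(); print(st['eef_pos'],st['finger_gap'],st['ft_force'])
cv2.imwrite('pics/w10.png',im[:,:,::-1])
z=st['eef_pos'][2]-.0392+.066
print(proj(s,[[*st['eef_pos'][:2],z]]))
```

```text
[ 0.46142974 -0.30550188  0.11826765] 0.05466787959963233 [-0.35655244  0.39714303 -2.20745625]
[[275.49864043 275.54314825]]
```

View pics/w10.png

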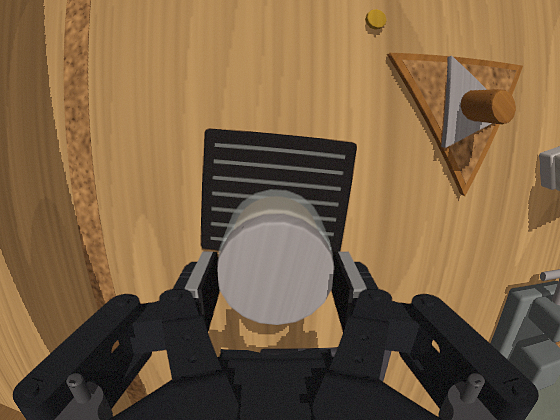

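>>> servo_tool(
  slide=[
    [0.7, -1.2, 0],
    [1.3, -2.3, 0],
    [1.7, -3.1, 0],
    [1.9, -3.5, 0],
    [1.9, -3.5, 0],
    [1.9, -3.5, 0],
    [1.9, -3.5, 0],
    [1.9, -3.5, 0],
    [1.7, -3.1, 0],
    [1.3, -2.4, 0],
  ],
  roll=[0, 0, 0, 0, 0, 0, 0, 0, 0, 0],
  hand=[-1, -1, -1, -1, -1, -1, -1, -1, -1, -1],
)

```text
clock: 16.75
eef_pos: [0.6238, -0.0059, 0.1174]
orientation: [1.0, 0.001, -0.001, -0.0]
ft_force: [-0.1, -0.4, -2.2]
finger_gap: 0.0548
```

>>> servo_tool(
  slide=[
    [0.7, -1.5, 0],
    [0.4, -0.7, 0],
    [0, 0, 0],
    [0, 0, 0],
    [0, 0, 1.5],
    [0, 0, 2],
    [0, 0, 1.8],
    [0, 0, 1],
    [0, 0, 0.5],
    [0, 0, 0],
  ],
  roll=[0, 0, 0, 0, 0, 0, 0, 0, 0, 0],
  hand=[-1, -1, -1, -1, -1, -1, -1, -1, -1, -1],
)

```text
clock: 17.58
eef_pos: [0.6337, 0.0116, 0.0499]
orientation: [1.0, -0.0, -0.001, -0.0]
ft_force: [0.1, 0.1, -1.7]
finger_gap: 0.0544
```

Run:
```python
from h import *
s=snap('wrist'); im=s['image']; st=env.sense(); print(st['eef_pos'],st['finger_gap'],st['ft_force'])
cv2.imwrite('pics/w11.png',im[:,:,::-1])
```

```text
[0.63426403 0.01172076 0.0509164 ] 0.054631445543274745 [-0.79415654  0.49133094 -1.79391086]
```

View pics/w11.png

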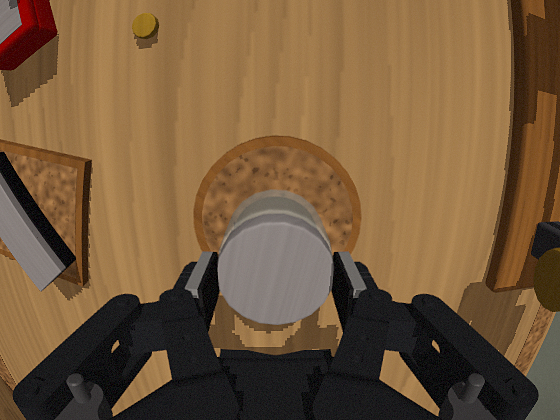

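Centred over the tile. Lowering about 1.1 cm softly.

>>> servo_tool(
  slide=[
    [0, 0, 0.4],
    [0, 0, 0.3],
    [0, 0, 0.2],
    [0, 0, 0.15],
    [0, 0, 0.1],
    [0, 0, 0],
    [0, 0, 0],
  ],
  roll=[0, 0, 0, 0, 0, 0, 0],
  hand=[-1, -1, -1, -1, -1, -1, -1],
)

```text
clock: 18.22
eef_pos: [0.6344, 0.0125, 0.0396]
orientation: [1.0, 0.001, 0.0, 0.0]
ft_force: [-1.9, -0.5, 1.8]
finger_gap: 0.0543
```

>>> servo_tool(
  slide=[
    [0, 0, 0],
    [0, 0, 0],
    [0, 0, 0],
    [0, 0, 0],
    [0, 0, -1],
    [0, 0, -2],
    [0, 0, -3],
    [0, 0, -3.5],
    [0, 0, -3.5],
    [0, 0, 0],
  ],
  roll=[0, 0, 0, 0, 0, 0, 0, 0, 0, 0],
  hand=[-0.2, 0.3, 0.8, 1, 1, 1, 1, 1, 1, 1],
)

```text
clock: 19.05
eef_pos: [0.637, 0.0122, 0.1775]
orientation: [1.0, 0.001, 0.005, 0.001]
ft_force: [-0.2, 0.1, 0.2]
finger_gap: 0.0856
```

>>> servo_tool(
  slide=[
    [0, 0, 0],
    [0, 0, 0],
    [0, 0, 0],
  ],
  roll=[0, 0, 0],
  hand=[1, 1, 1],
)

```text
clock: 19.3
eef_pos: [0.6338, 0.0125, 0.1683]
orientation: [1.0, 0.0, -0.001, -0.0]
ft_force: [0.5, -0.3, -0.2]
finger_gap: 0.0853
```

Run:
```python
from h import *
s=snap('wrist'); im=s['image']; st=env.sense(); print(st['eef_pos'],st['finger_gap'],st['ft_force'])
cv2.imwrite('pics/w12.png',cv2.resize(im[110:290,30:390,::-1],None,fx=2.2,fy=2.2,interpolation=cv2.INTER_CUBIC))
```

```text
[0.63382351 0.01251478 0.16810869] 0.08522276114175034 [ 0.27334219  1.0388594  -0.71293347]
```

View pics/w12.png

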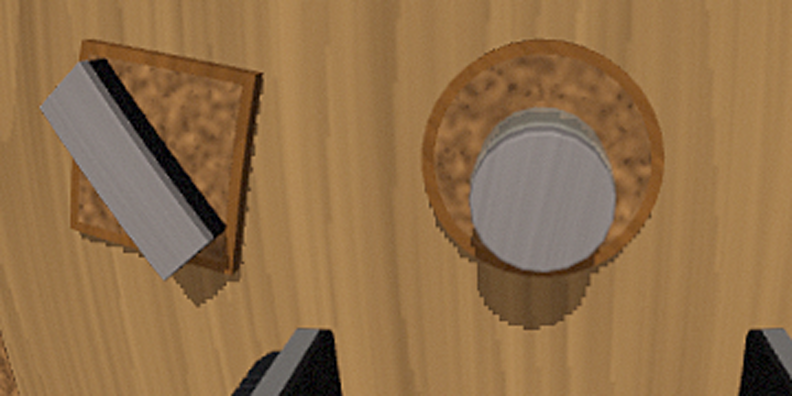

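Run:
```python
from h import *
np.set_printoptions(precision=4,suppress=True)
s=snap('wrist')
c=lambda a:np.array([[30+(x+.5)/2.2-.5,110+(y+.5)/2.2-.5] for x,y in a])
print('jar lid',cast(s,c([(543,200)]),.066), 'tile',cast(s,c([(422,158),(663,158)]),.01).mean(0),cast(s,c([(543,38),(543,272)]),.01).mean(0))
t=cast(s,c([(84,61),(209,239),(165,280),(40,107)]),.035); print('stone',t,t.mean(0),np.degrees(np.arctan2(*(t[1]-t[0])[::-1])),np.degrees(np.arctan2(*(t[2]-t[3])[::-1])))
t=cast(s,c([(85,39),(262,73),(236,273),(72,228)]),.01); print('sq',t,t.mean(0))
# top view for jar
s=snap('top'); im=s['image'];hsv=cv2.cvtColor(im,cv2.COLOR_RGB2HSV)
cv2.imwrite('pics/t12.png',cv2.resize(im[130:290,170:470,::-1],None,fx=2.6,fy=2.6,interpolation=cv2.INTER_CUBIC))
```

```text
jar lid [[0.6343 0.0134]] tile [0.6342 0.0179] [0.6344 0.0171]
stone [[ 0.4174  0.0735]
 [ 0.478  -0.0141]
 [ 0.4492 -0.0358]
 [ 0.3856  0.0531]] [0.4325 0.0192] -55.30112317514134 -54.39024839248409
sq [[ 0.4007  0.0836]
 [ 0.5028  0.0596]
 [ 0.4778 -0.0409]
 [ 0.3754 -0.0177]] [0.4392 0.0212]
```

View pics/t12.png

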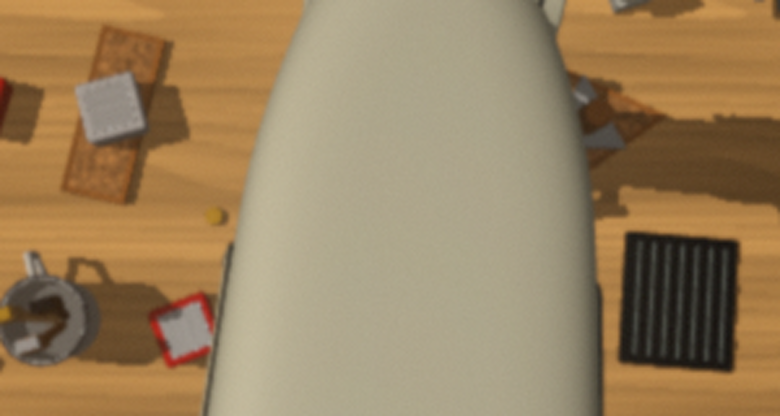

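The jar is 2–4 mm from centre, upright. Now the stone at (0.432, 0.0185), heading −54.8°.

>>> servo_tool(
  slide=[
    [-1.5, 0, 0],
    [-3, -0.1, 0],
    [-3.6, -0.1, 0],
    [-3.6, -0.1, 0],
    [-3.6, -0.1, 0],
    [-3, -0.1, 0],
    [-1.9, -0.1, 0],
    [0, 0, 0],
    [0, 0, 0],
    [0, 0, 0],
  ],
  roll=[0, 0, 0, 0, 0, 0, 0, -0.12, -0.12, -0.12],
  hand=[1, 1, 1, 1, 1, 1, 1, 1, 1, 1],
)

```text
clock: 20.28
eef_pos: [0.4318, 0.0183, 0.1692]
orientation: [0.983, 0.182, -0.0, -0.0]
ft_force: [0.3, 0.3, 0.2]
finger_gap: 0.0853
```

>>> servo_tool(
  slide=[
    [0, 0, 0],
    [0, 0, 0],
    [0, 0, 0],
    [0, 0, 0],
    [0, 0, 0],
  ],
  roll=[-0.12, -0.134, 0, 0, 0],
  hand=[1, 1, 1, 1, 1],
)

```text
out of range: a turn must lie within [-0.125, 0.125]
```

>>> servo_tool(
  slide=[
    [0, 0, 0],
    [0, 0, 0],
    [0, 0, 0],
    [0, 0, 0],
    [0, 0, 0],
    [0, 0, 0],
  ],
  roll=[-0.12, -0.12, -0.014, 0, 0, 0],
  hand=[1, 1, 1, 1, 1, 1],
)

```text
clock: 20.78
eef_pos: [0.4323, 0.0182, 0.1691]
orientation: [0.954, 0.301, -0.0, -0.0]
ft_force: [-0.2, 0.6, -0.6]
finger_gap: 0.0854
```

Run:
```python
from h import *
s=snap('wrist'); im=s['image']; st=env.sense(); q=st['orientation'];print(st['eef_pos'],2*np.degrees(np.arctan2(q[1],q[0])),st['joint_pos'])
cv2.imwrite('pics/w13.png',im[:,:,::-1])
p=np.array([[.4325,.0192,.035],[.432,.0185,.035]])
print(proj(s,p))
np.save('w13.npy',s,allow_pickle=True)
```

```text
[0.43239505 0.01826516 0.16917681] 35.112673031632696 [-1.52190585e-01  7.88346223e-02 -3.18961033e-01  1.17318669e+00
  2.16412848e-05  8.05773986e-01]
[[275.18712459 191.60584953]
 [274.31895898 191.90200201]]
```

View pics/w13.png

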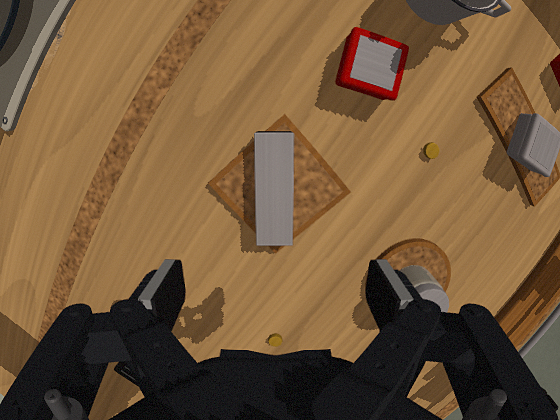

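Run:
```python
from h import *
s=np.load('w13.npy',allow_pickle=True).item()
t=cast(s,[(255,132),(292,131),(293,245),(257,245)],.035);print(t,t.mean(0))
t=cast(s,[(285,115),(350,190),(207,186),(273,252)],.01);print(t,t.mean(0))
```

```text
[[ 0.38563637  0.05423049]
 [ 0.41242335  0.07413095]
 [ 0.47805896 -0.0150491 ]
 [ 0.44897316 -0.03547625]] [0.43127296 0.01945902]
[[ 0.3996421   0.08257388]
 [ 0.49806749  0.06002615]
 [ 0.37544421 -0.02101195]
 [ 0.47271101 -0.04210521]] [0.4364662  0.01987072]
```

>>> servo_tool(
  slide=[
    [0, 0, 2],
    [0, 0, 2.8],
    [0, 0, 2.8],
    [0, 0, 2.7],
    [0, 0, 2],
    [0, 0, 1],
    [0, 0, 0.5],
    [0, 0, 0],
    [0, 0, 0],
    [0, 0, 0],
  ],
  roll=[0, 0, 0, 0, 0, 0, 0, 0, 0, 0],
  hand=[1, 1, 1, 1, 1, 1, 0.5, 0, -0.5, -1],
  grip_force=60,
)

```text
clock: 21.67
eef_pos: [0.433, 0.0182, 0.0321]
orientation: [0.953, 0.303, 0.001, 0.0]
ft_force: [-0.3, -0.4, -0.1]
finger_gap: 0.0388
```

>>> servo_tool(
  slide=[
    [0, 0, 0],
    [0, 0, 0],
    [0, 0, 0],
    [0, 0, 0],
    [0, 0, 0],
    [0, 0, -0.3],
    [0, 0, -0.7],
    [0, 0, -1.2],
    [0, 0, -1.8],
    [0, 0, -2],
  ],
  roll=[0, 0, 0, 0, 0, 0, 0, 0, 0, 0],
  hand=[-1, -1, -1, -1, -1, -1, -1, -1, -1, -1],
)

```text
clock: 22.5
eef_pos: [0.4319, 0.0183, 0.0921]
orientation: [0.953, 0.303, -0.001, -0.0]
ft_force: [0.5, -0.0, 0.1]
finger_gap: -0.0003
```

>>> servo_tool(
  slide=[
    [0, 0, -1],
    [0, 0, 0],
    [0, 0, 0],
  ],
  roll=[0, 0, 0],
  hand=[-1, -1, -1],
)

```text
clock: 22.75
eef_pos: [0.4327, 0.0182, 0.1018]
orientation: [0.953, 0.303, 0.001, 0.0]
ft_force: [-0.5, -0.4, -0.7]
finger_gap: -0.0001
```

Run:
```python
from h import *
s=snap('wrist'); im=s['image']; st=env.sense(); q=st['orientation'];print(st['eef_pos'],st['finger_gap'],st['ft_force'],2*np.degrees(np.arctan2(q[1],q[0])))
cv2.imwrite('pics/w14.png',im[:,:,::-1])
```

```text
[0.43223977 0.0182662  0.10110434] -6.862026770211578e-05 [-0.15292937  0.34469713 -0.38944343] 35.23576567884898
```

View pics/w14.png

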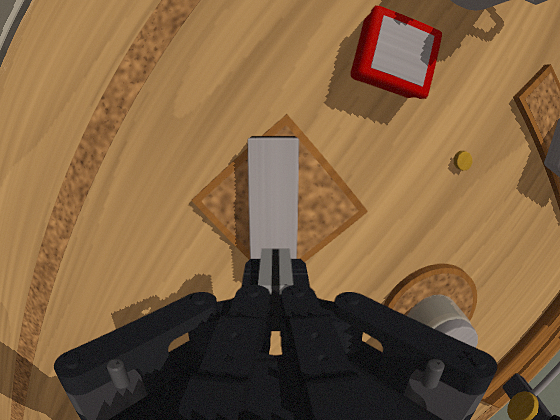

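The grasp missed: the fingers shut fully at gap 0 while the stone stayed put (its far edge runs (249,138)–(298,138)). The pads must have passed over it, so I'll check where the fingertips really are.

Run:
```python
from h import *
np.set_printoptions(precision=4,suppress=True)
s=snap('wrist'); st=env.sense(); p=st['eef_pos']; print(p)
T=s['extrinsics'];print('cam',-T[:3,:3].T@T[:3,3])
for dz in (-.017,-.01,0,.002,.01,.015): print(dz,proj(s,[p+[0,0,dz]]))
t=cast(s,[(249,138),(298,138)],.035);print(t,t.mean(0), 'exp', (np.array([.3856,.0542])+[.4124,.0741])/2)
s2=snap('side');print('side tip pred',[proj(s2,[p+[0,0,dz]]) for dz in (-.017,0,.015)])
cv2.imwrite('pics/s15.png',cv2.resize(s2['image'][130:290,240:440,::-1],None,fx=4,fy=4,interpolation=cv2.INTER_CUBIC))
```

```text
[0.432  0.0183 0.1007]
cam [0.3896 0.0794 0.2619]
-0.017 [[273.8411 240.373 ]]
-0.01 [[273.8052 245.0728]]
0 [[273.7496 252.3761]]
0.002 [[273.7378 253.9276]]
0.01 [[273.6883 260.4667]]
0.015 [[273.6554 264.8447]]
[[0.3854 0.0541]
 [0.4133 0.0738]] [0.3993 0.0639] exp [0.399  0.0641]
side tip pred [array([[334.1401, 203.4053]]), array([[334.9432, 196.9896]]), array([[335.6669, 191.2085]])]
```

View pics/s15.png

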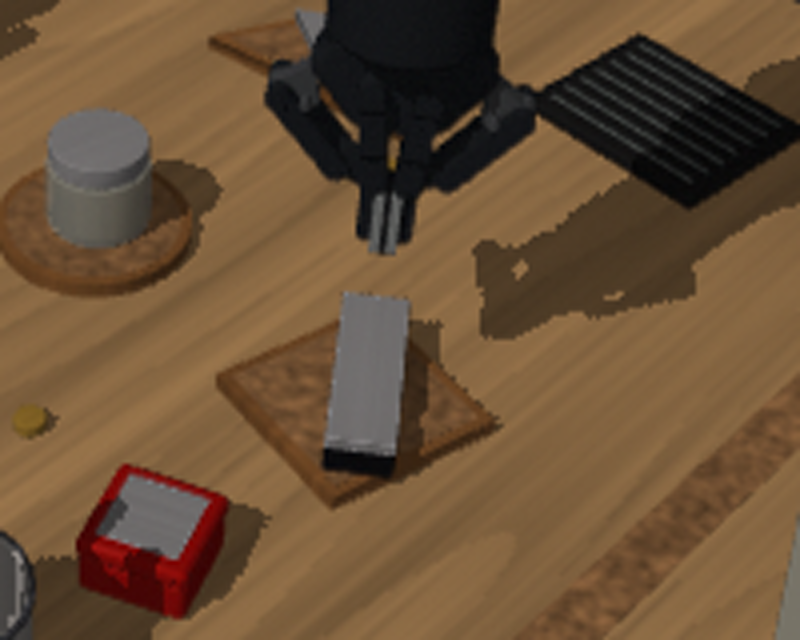

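In the side view the shut tips are at pixel (335.7,193.2). That is about 10 mm above the reported TCP, not 17 mm ahead of it as the text says. A gentle touch on the stone's top (z = 35 mm) will settle it.

>>> servo_tool(
  slide=[
    [0, 0, 1.5],
    [0, 0, 2],
    [0, 0, 1.3],
    [0, 0, 0.7],
    [0, 0, 0],
    [0, 0, 0],
    [0, 0, 0.3],
    [0, 0, 0.3],
    [0, 0, 0.3],
    [0, 0, 0],
  ],
  roll=[0, 0, 0, 0, 0, 0, 0, 0, 0, 0],
  hand=[-1, -1, -1, -1, -1, -1, -1, -1, -1, -1],
)

```text
clock: 23.73
eef_pos: [0.4323, 0.0182, 0.037]
orientation: [0.953, 0.303, -0.0, -0.0]
ft_force: [-1.2, 0.2, 0.1]
finger_gap: 0.0002
```

>>> servo_tool(
  slide=[
    [0, 0, 0.15],
    [0, 0, 0.15],
    [0, 0, 0],
  ],
  roll=[0, 0, 0],
  hand=[-1, -1, -1],
)

```text
clock: 23.98
eef_pos: [0.4323, 0.0183, 0.0341]
orientation: [0.953, 0.303, -0.0, -0.0]
ft_force: [-0.9, -0.2, 0.3]
finger_gap: 0.0001
```

>>> servo_tool(
  slide=[
    [0, 0, 0.15],
    [0, 0, 0.15],
    [0, 0, 0],
  ],
  roll=[0, 0, 0],
  hand=[-1, -1, -1],
)

```text
clock: 24.23
eef_pos: [0.4323, 0.0183, 0.031]
orientation: [0.953, 0.303, -0.0, -0.0]
ft_force: [-0.8, -0.5, -0.5]
finger_gap: 0.0
```

>>> servo_tool(
  slide=[
    [0, 0, 0.15],
    [0, 0, 0.1],
    [0, 0, 0],
  ],
  roll=[0, 0, 0],
  hand=[-1, -1, -1],
)

```text
clock: 24.48
eef_pos: [0.4323, 0.0182, 0.0286]
orientation: [0.953, 0.303, -0.0, -0.0]
ft_force: [0.2, -0.6, -0.3]
finger_gap: -0.0002
```

>>> servo_tool(
  slide=[
    [0, 0, 0.15],
    [0, 0, 0.1],
    [0, 0, 0],
  ],
  roll=[0, 0, 0],
  hand=[-1, -1, -1],
)

```text
clock: 24.73
eef_pos: [0.4323, 0.0182, 0.0261]
orientation: [0.953, 0.303, -0.0, -0.0]
ft_force: [-0.1, 0.7, -0.4]
finger_gap: 0.0005
```

>>> servo_tool(
  slide=[
    [0, 0, 0.15],
    [0, 0, 0.1],
    [0, 0, 0],
  ],
  roll=[0, 0, 0],
  hand=[-1, -1, -1],
)

```text
clock: 24.98
eef_pos: [0.4323, 0.0183, 0.0236]
orientation: [0.953, 0.303, -0.0, -0.0]
ft_force: [0.3, 0.6, -0.3]
finger_gap: 0.0
```

>>> servo_tool(
  slide=[
    [0, 0, 0.1],
    [0, 0, 0.1],
    [0, 0, 0],
  ],
  roll=[0, 0, 0],
  hand=[-1, -1, -1],
)

```text
clock: 25.23
eef_pos: [0.4323, 0.0183, 0.0216]
orientation: [0.953, 0.303, -0.0, -0.0]
ft_force: [0.1, -0.1, -0.0]
finger_gap: -0.0002
```

Run:
```python
from h import *
s2=snap('side'); print(env.sense()['eef_pos'],env.sense()['ft_force'])
cv2.imwrite('pics/s16.png',cv2.resize(s2['image'][130:290,240:440,::-1],None,fx=4,fy=4,interpolation=cv2.INTER_CUBIC))
```

```text
[0.43236299 0.01824651 0.0216783 ] [ 0.11577099  0.09168943 -0.23683564]
```

View pics/s16.png

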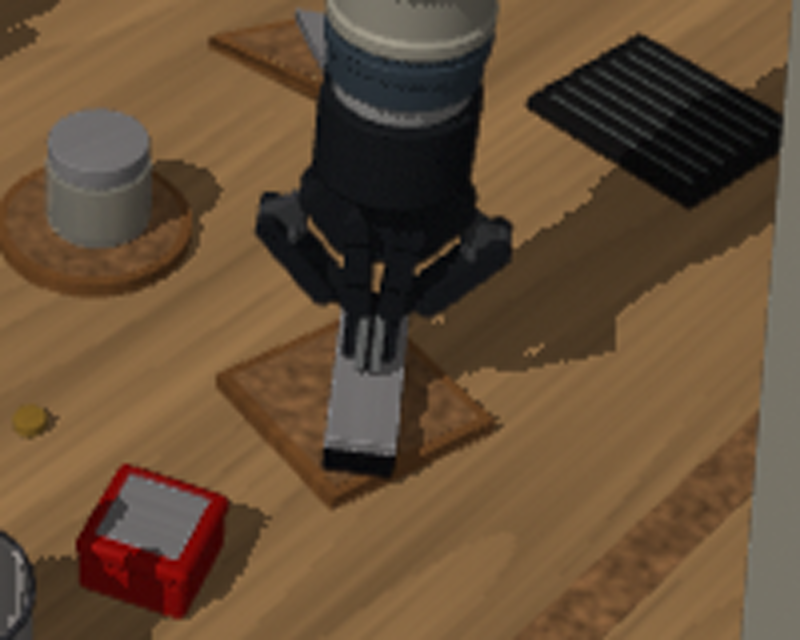

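>>> servo_tool(
  slide=[
    [0, 0, 0.1],
    [0, 0, 0.1],
    [0, 0, 0],
  ],
  roll=[0, 0, 0],
  hand=[-1, -1, -1],
)

```text
clock: 25.53
eef_pos: [0.4323, 0.0182, 0.0196]
orientation: [0.953, 0.303, -0.0, -0.0]
ft_force: [0.8, -0.8, -0.5]
finger_gap: -0.0
```

>>> servo_tool(
  slide=[
    [0, 0, 0.1],
    [0, 0, 0.1],
    [0, 0, 0],
  ],
  roll=[0, 0, 0],
  hand=[-1, -1, -1],
)

```text
clock: 25.78
eef_pos: [0.4324, 0.0182, 0.0176]
orientation: [0.953, 0.303, -0.0, -0.0]
ft_force: [0.3, -0.5, 0.2]
finger_gap: 0.0001
```

>>> servo_tool(
  slide=[
    [0, 0, 0.1],
    [0, 0, 0.05],
    [0, 0, 0],
  ],
  roll=[0, 0, 0],
  hand=[-1, -1, -1],
)

```text
clock: 26.03
eef_pos: [0.4325, 0.0182, 0.0175]
orientation: [0.953, 0.303, 0.0, 0.0]
ft_force: [-6.1, 1.3, 21.3]
finger_gap: 0.0001
```

>>> servo_tool(
  slide=[
    [0, 0, 0.1],
    [0, 0, 0.05],
    [0, 0, 0],
  ],
  roll=[0, 0, 0],
  hand=[-1, -1, -1],
)

```text
clock: 26.28
eef_pos: [0.4326, 0.0183, 0.0174]
orientation: [0.953, 0.303, 0.001, 0.001]
ft_force: [-13.8, 2.2, 44.5]
finger_gap: 0.0004
```

Run:
```python
from h import *
s2=snap('side'); print(env.sense()['eef_pos'],env.sense()['ft_force'])
cv2.imwrite('pics/s17.png',cv2.resize(s2['image'][170:270,280:400,::-1],None,fx=6,fy=6,interpolation=cv2.INTER_CUBIC))
s=snap('wrist');cv2.imwrite('pics/w17.png',cv2.resize(s['image'][100:330,150:400,::-1],None,fx=2.6,fy=2.6,interpolation=cv2.INTER_CUBIC))
```

```text
[0.43264956 0.01824634 0.017354  ] [-12.81783035   1.82071222  44.78292518]
```

View pics/s17.png

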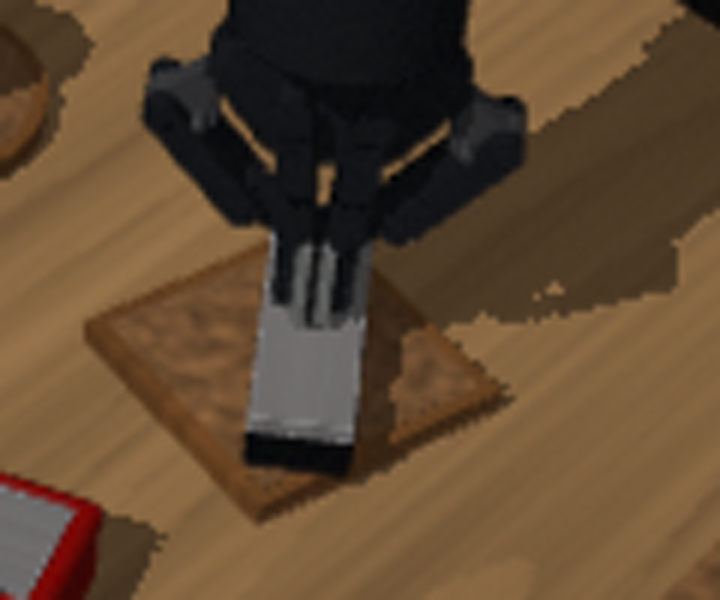

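View pics/w17.png

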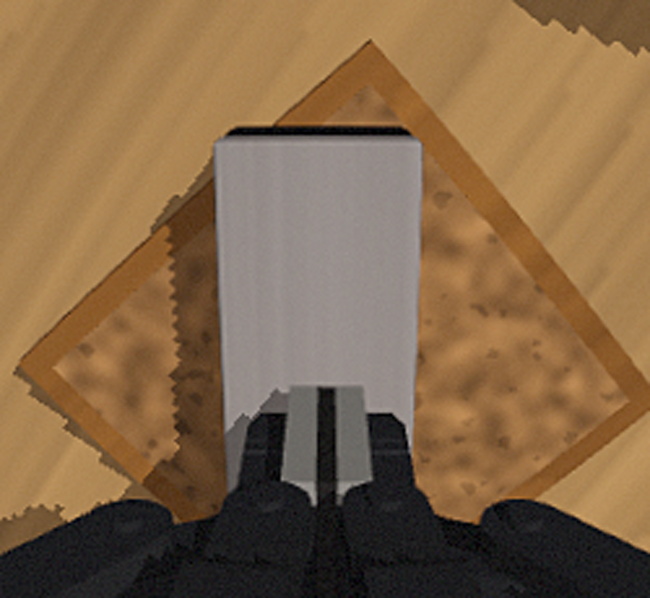

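Contact came at TCP z = 0.0174, so the shut tips stand 17.5 mm behind the TCP. The fingers are about 35 mm shorter than the text says. I'll back off, open and regrasp with the TCP near z = −0.005.

>>> servo_tool(
  slide=[
    [0, 0, -1],
    [0, 0, -1.5],
    [0, 0, -2],
    [0, 0, -2],
    [0, 0, 0],
    [0, 0, 0],
    [0, 0, 0],
    [0, 0, 0],
    [0, 0, 0],
    [0, 0, 0],
  ],
  roll=[0, 0, 0, 0, 0, 0, 0, 0, 0, 0],
  hand=[-1, -1, 0, 1, 1, 1, 1, 1, 1, 1],
)

```text
clock: 27.22
eef_pos: [0.432, 0.0183, 0.0791]
orientation: [0.953, 0.303, -0.001, -0.0]
ft_force: [0.8, -0.5, 1.0]
finger_gap: 0.0849
```

Run:
```python
from h import *
st=env.sense(); q=st['orientation'];print(st['eef_pos'],st['finger_gap'],st['ft_force'],2*np.degrees(np.arctan2(q[1],q[0])))
s=snap('wrist');cv2.imwrite('pics/w18.png',cv2.resize(s['image'][100:330,150:400,::-1],None,fx=2.6,fy=2.6,interpolation=cv2.INTER_CUBIC))
print(proj(s,[[.4318,.0188,.035]]))
```

```text
[0.43203421 0.01829208 0.07912941] 0.08485511937097155 [ 0.7836645  -0.516482    1.01035484] 35.23539024845624
[[274.47739321 224.52242389]]
```

View pics/w18.png

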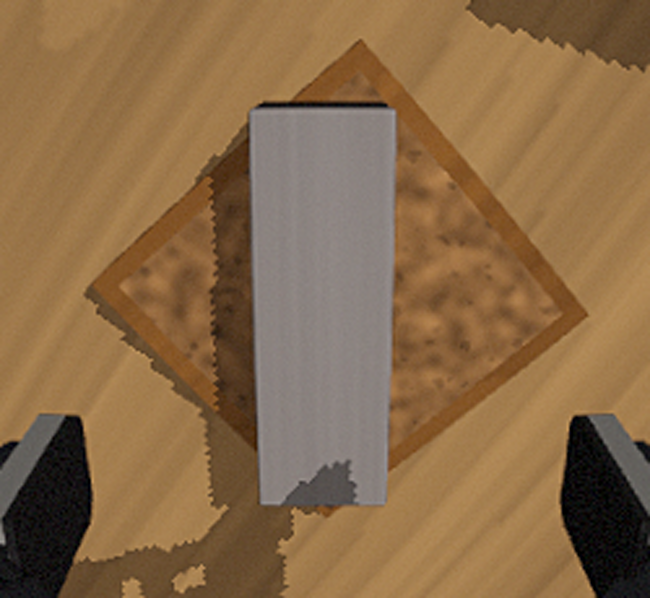

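>>> servo_tool(
  slide=[
    [0, 0, 1.5],
    [0, 0, 2],
    [0, 0, 2],
    [0, 0, 1.5],
    [0, 0, 0.9],
    [0, 0, 0.5],
    [0, 0, 0],
    [0, 0, 0],
    [0, 0, 0],
    [0, 0, 0],
  ],
  roll=[0, 0, 0, 0, 0, 0, 0, 0, 0, 0],
  hand=[1, 1, 1, 1, 1, 1, 0.5, 0, -0.5, -1],
  grip_force=60,
)

```text
clock: 28.1
eef_pos: [0.4328, 0.0181, -0.0036]
orientation: [0.953, 0.303, 0.0, 0.0]
ft_force: [-5.2, -3.0, 9.7]
finger_gap: 0.0386
```

>>> servo_tool(
  slide=[
    [0, 0, 0],
    [0, 0, 0],
    [0, 0, 0],
    [0, 0, 0],
    [0, 0, 0],
  ],
  roll=[0, 0, 0, 0, 0],
  hand=[-1, -1, -1, -1, -1],
)

```text
clock: 28.52
eef_pos: [0.4327, 0.018, -0.0034]
orientation: [0.953, 0.303, 0.0, 0.001]
ft_force: [-1.8, -1.6, 6.5]
finger_gap: 0.0347
```

>>> servo_tool(
  slide=[
    [0, 0, -0.3],
    [0, 0, -0.7],
    [0, 0, -1.2],
    [0, 0, -1.8],
    [0, 0, -2],
    [0, 0, -1],
    [0, 0, 0],
    [0, 0, 0],
  ],
  roll=[0, 0, 0, 0, 0, 0, 0, 0],
  hand=[-1, -1, -1, -1, -1, -1, -1, -1],
)

```text
clock: 29.18
eef_pos: [0.4326, 0.0183, 0.0662]
orientation: [0.953, 0.303, 0.001, 0.0]
ft_force: [-0.0, -0.0, -4.3]
finger_gap: 0.0349
```

Run:
```python
from h import *
st=env.sense(); q=st['orientation'];print(st['eef_pos'],st['finger_gap'],st['ft_force'],2*np.degrees(np.arctan2(q[1],q[0])))
s=snap('wrist');cv2.imwrite('pics/w19.png',s['image'][:,:,::-1])
```

```text
[0.43259733 0.01825579 0.06620352] 0.0349265925009543 [-0.0244914  -0.01188318 -4.30474195] 35.23999745578283
```

View pics/w19.png

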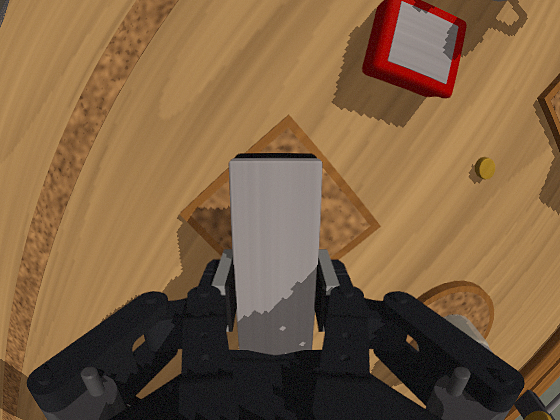

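The stone is held level (4.3 N hanging). Moving it to the pad by (−16.2, +28.1) cm in tool axes.

>>> servo_tool(
  slide=[
    [-0.8, 1.4, 0],
    [-1.4, 2.4, 0],
    [-1.8, 3.1, 0],
    [-1.9, 3.3, 0],
    [-1.9, 3.3, 0],
    [-1.9, 3.3, 0],
    [-1.9, 3.3, 0],
    [-1.9, 3.3, 0],
    [-1.4, 2.4, 0],
    [-0.8, 1.4, 0],
  ],
  roll=[0, 0, 0, 0, 0, 0, 0, 0, 0, 0],
  hand=[-1, -1, -1, -1, -1, -1, -1, -1, -1, -1],
)

```text
clock: 30.07
eef_pos: [0.4607, -0.2975, 0.0643]
orientation: [0.953, 0.302, -0.001, -0.0]
ft_force: [-0.2, 0.3, -4.1]
finger_gap: 0.0347
```

>>> servo_tool(
  slide=[
    [-0.5, 0.9, 0],
    [0, 0, 0.5],
    [0, 0, 1.5],
    [0, 0, 2],
    [0, 0, 1.4],
    [0, 0, 0.7],
    [0, 0, 0.4],
    [0, 0, 0.2],
    [0, 0, 0],
    [0, 0, 0],
  ],
  roll=[0, 0, 0, 0, 0, 0, 0, 0, 0, 0],
  hand=[-1, -1, -1, -1, -1, -1, -1, -1, -1, -1],
)

```text
clock: 30.9
eef_pos: [0.4626, -0.3047, -0.0006]
orientation: [0.953, 0.303, 0.0, 0.0]
ft_force: [-1.1, -0.4, -4.3]
finger_gap: 0.0349
```

>>> servo_tool(
  slide=[
    [0, 0, 0.15],
    [0, 0, 0.1],
    [0, 0, 0.05],
    [0, 0, 0],
    [0, 0, 0],
  ],
  roll=[0, 0, 0, 0, 0],
  hand=[-1, -1, -1, -1, -1],
)

```text
clock: 31.32
eef_pos: [0.4625, -0.305, -0.0034]
orientation: [0.953, 0.303, 0.0, 0.001]
ft_force: [-1.4, 1.9, 6.7]
finger_gap: 0.0347
```

>>> servo_tool(
  slide=[
    [0, 0, 0],
    [0, 0, 0],
    [0, 0, 0],
    [0, 0, 0],
    [0, 0, -1],
    [0, 0, -2],
    [0, 0, -3],
    [0, 0, -3.5],
    [0, 0, -3.5],
    [0, 0, -2],
  ],
  roll=[0, 0, 0, 0, 0, 0, 0, 0.1, 0.1, 0.1],
  hand=[-0.2, 0.3, 0.8, 1, 1, 1, 1, 1, 1, 1],
)

```text
clock: 32.15
eef_pos: [0.4629, -0.3053, 0.1504]
orientation: [0.988, 0.154, 0.001, 0.002]
ft_force: [0.3, -0.4, 1.2]
finger_gap: 0.0857
```

>>> servo_tool(
  slide=[
    [0, 0, 0],
    [0, 0, 0],
    [0, 0, 0],
  ],
  roll=[0.067, 0, 0],
  hand=[1, 1, 1],
)

```text
clock: 32.4
eef_pos: [0.4621, -0.3046, 0.1461]
orientation: [0.992, 0.125, 0.0, 0.0]
ft_force: [-0.6, -0.3, -1.2]
finger_gap: 0.0851
```

Run:
```python
from h import *
np.set_printoptions(precision=4,suppress=True)
st=env.sense(); q=st['orientation'];p=st['eef_pos'];th=2*np.arctan2(q[1],q[0]);print(p,st['finger_gap'],np.degrees(th))
d=np.array([.647,.2435])-p[:2]; print('slide',d@[np.cos(th),np.sin(th)],d@[np.sin(th),-np.cos(th)])
s=snap('wrist');cv2.imwrite('pics/w20.png',s['image'][:,:,::-1])
np.save('w20.npy',s,allow_pickle=True)
```

```text
[ 0.4621 -0.3046  0.1461] 0.08512328470037168 14.338771942304188
slide 0.31493126249027065 -0.48526635934534235
```

View pics/w20.png

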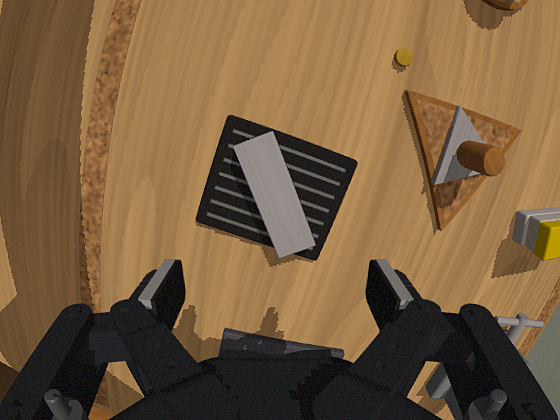

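The stone lies on the pad, its centre at about (275,195). Moving to the tin.

>>> servo_tool(
  slide=[
    [1.2, -1.8, 0],
    [1.9, -3, 0],
    [2.1, -3.2, 0],
    [2.1, -3.2, 0],
    [2.1, -3.2, 0],
    [2.1, -3.2, 0],
    [2.1, -3.2, 0],
    [2.1, -3.2, 0],
    [2.1, -3.2, 0],
    [2.1, -3.2, 0],
  ],
  roll=[0, 0, 0, 0, 0, 0, 0, 0, 0, 0],
  hand=[1, 1, 1, 1, 1, 1, 1, 1, 1, 1],
)

```text
clock: 33.28
eef_pos: [0.5803, 0.0408, 0.1449]
orientation: [0.992, 0.125, -0.001, -0.0]
ft_force: [1.1, -0.8, -0.5]
finger_gap: 0.0856
```

>>> servo_tool(
  slide=[
    [2.1, -3.2, 0],
    [2.1, -3.2, 0],
    [2.1, -3.2, 0],
    [2.1, -3.2, 0],
    [1.8, -2.8, 0],
    [1.4, -2.3, 0],
    [0, 0, 0],
    [0, 0, 0],
    [0, 0, 0],
  ],
  roll=[0, 0, 0, 0, 0, 0, 0, 0, 0],
  hand=[1, 1, 1, 1, 1, 1, 1, 1, 1],
)

```text
clock: 34.03
eef_pos: [0.6485, 0.2405, 0.1447]
orientation: [0.992, 0.124, -0.001, 0.0]
ft_force: [0.2, -0.5, -0.6]
finger_gap: 0.0854
```

Run:
```python
from h import *
np.set_printoptions(precision=4,suppress=True)
st=env.sense(); q=st['orientation'];p=st['eef_pos'];th=2*np.arctan2(q[1],q[0]);print(p,st['finger_gap'],np.degrees(th))
s=snap('wrist');im=s['image'];cv2.imwrite('pics/w21.png',im[:,:,::-1])
np.save('w21.npy',s,allow_pickle=True)
cv2.imwrite('pics/w21c.png',cv2.resize(im[90:290,150:400,::-1],None,fx=3,fy=3,interpolation=cv2.INTER_CUBIC))
```

```text
[0.6485 0.2405 0.1447] 0.08539681515368411 14.296345274242803
```

View pics/w21.png

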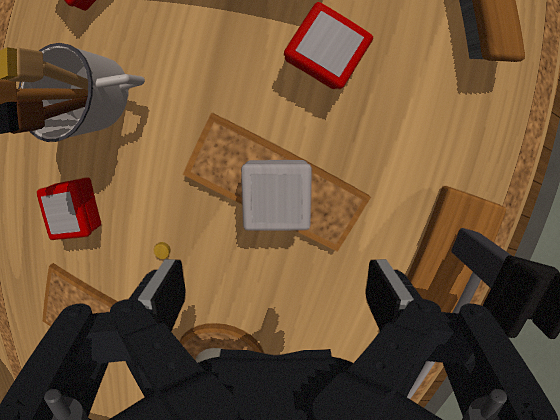

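View pics/w21c.png

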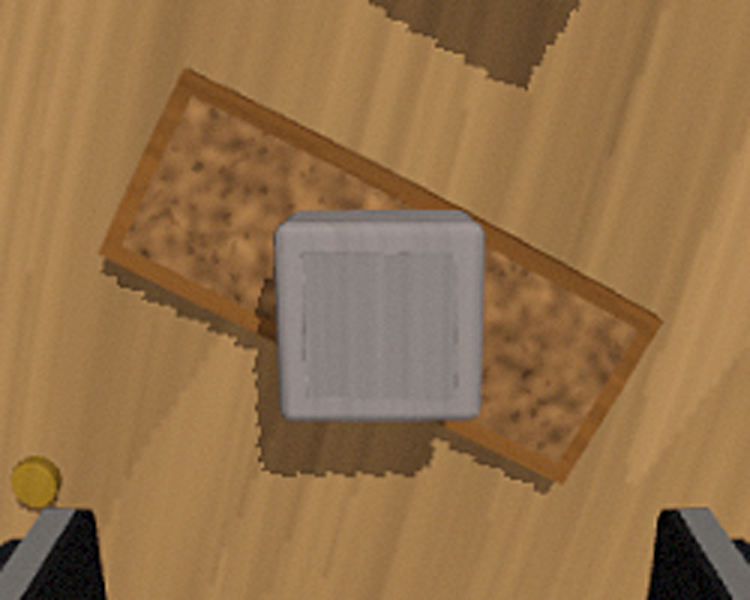

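The plain aluminium tin is centred at (277,195) and square to the jaws. The red-rimmed tins at (70,209) and (329,44) are not meant.

Run:
```python
from h import *
np.set_printoptions(precision=4,suppress=True)
s=np.load('w21.npy',allow_pickle=True).item()
c=lambda a:np.array([[150+(x+.5)/3-.5,90+(y+.5)/3-.5] for x,y in a])
t=cast(s,c([(276,222),(484,222),(482,419),(281,419)]),.046);print('tin',t.mean(0),[np.linalg.norm(t[i]-t[i-1]) for i in range(4)],np.degrees(np.arctan2(*(t[1]-t[0])[::-1])))
t=cast(s,c([(186,69),(662,320),(561,484),(102,255)]),.01);d=np.roll(t,-1,0)-t;print('long',t,t.mean(0),np.linalg.norm(d,axis=1),np.degrees(np.arctan2(d[:,1],d[:,0])))
```

```text
tin [0.6482 0.2453] [np.float64(0.056541019709267934), np.float64(0.056066893049219996), np.float64(0.05656070422757711), np.float64(0.05729917485375298)] 14.344574522912966
long [[0.5739 0.2987]
 [0.7383 0.2596]
 [0.7233 0.1969]
 [0.5597 0.2359]] [0.6488 0.2478] [0.169  0.0645 0.1682 0.0644] [ -13.384  -103.4454  166.5686   77.2885]
```

>>> servo_tool(
  slide=[
    [0, -0.4, 2],
    [0, 0, 2.8],
    [0, 0, 2.8],
    [0, 0, 2.8],
    [0, 0, 2],
    [0, 0, 1.3],
    [0, 0, 1],
    [0, 0, 0],
    [0, 0, 0],
    [0, 0, 0],
  ],
  roll=[0, 0, 0, 0, 0, 0, 0, 0, 0, 0],
  hand=[1, 1, 1, 1, 1, 1, 1, 0.5, 0, -0.5],
  grip_force=50,
)

```text
clock: 34.92
eef_pos: [0.6487, 0.2443, 0.0003]
orientation: [0.992, 0.123, 0.001, -0.0]
ft_force: [-0.1, 0.1, -1.3]
finger_gap: 0.0572
```

>>> servo_tool(
  slide=[
    [0, 0, 0],
    [0, 0, 0],
    [0, 0, 0],
    [0, 0, 0],
    [0, 0, 0],
    [0, 0, 0],
  ],
  roll=[0, 0, 0, 0, 0, 0],
  hand=[-1, -1, -1, -1, -1, -1],
)

```text
clock: 35.42
eef_pos: [0.6487, 0.2446, -0.0]
orientation: [0.992, 0.124, 0.001, 0.0]
ft_force: [0.1, -2.1, 6.4]
finger_gap: 0.0569
```

>>> servo_tool(
  slide=[
    [0, 0, -0.3],
    [0, 0, -0.7],
    [0, 0, -1.2],
    [0, 0, -1.8],
    [0, 0, -2],
    [0, 0, -1],
    [0, 0, 0],
    [0, 0, 0],
  ],
  roll=[0, 0, 0, 0, 0, 0, 0, 0],
  hand=[-1, -1, -1, -1, -1, -1, -1, -1],
)

```text
clock: 36.08
eef_pos: [0.6483, 0.2448, 0.0693]
orientation: [0.992, 0.124, 0.001, -0.0]
ft_force: [-0.0, 0.3, -2.5]
finger_gap: 0.0571
```

Run:
```python
from h import *
np.set_printoptions(precision=4,suppress=True)
st=env.sense(); q=st['orientation'];p=st['eef_pos'];th=2*np.arctan2(q[1],q[0]);print(p,st['finger_gap'],np.degrees(th),st['ft_force'])
d=np.array([.438,.020])-p[:2]; print('slide',d@[np.cos(th),np.sin(th)],d@[np.sin(th),-np.cos(th)])
s=snap('wrist');im=s['image'];cv2.imwrite('pics/w22.png',im[:,:,::-1])
```

```text
[0.6483 0.2448 0.0693] 0.05707140718815927 14.216659277549137 [-0.0077  0.2853 -2.4705]
slide -0.2590298518115748 0.1662996595487327
```

View pics/w22.png

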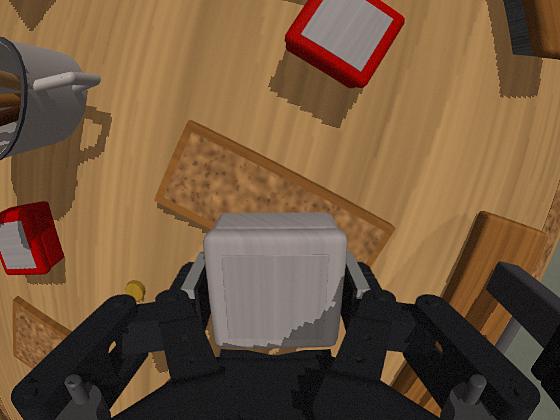

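>>> servo_tool(
  slide=[
    [-1.3, 0.8, 0],
    [-2.2, 1.4, 0],
    [-2.8, 1.8, 0],
    [-3.1, 2, 0],
    [-3.1, 2, 0],
    [-3.1, 2, 0],
    [-3.1, 2, 0],
    [-3.1, 2, 0],
    [-2.4, 1.5, 0],
    [-1.1, 0.7, 0],
  ],
  roll=[0, 0, 0, 0, 0, 0, 0, 0, 0, 0],
  hand=[-1, -1, -1, -1, -1, -1, -1, -1, -1, -1],
)

```text
clock: 36.97
eef_pos: [0.439, 0.0241, 0.0678]
orientation: [0.992, 0.123, -0.002, -0.0]
ft_force: [-0.4, 0.0, -1.8]
finger_gap: 0.0568
```

>>> servo_tool(
  slide=[
    [-0.6, 0.4, 0],
    [0, 0, 0],
    [0, 0, 1.5],
    [0, 0, 2],
    [0, 0, 1.6],
    [0, 0, 0.7],
    [0, 0, 0.4],
    [0, 0, 0.2],
    [0, 0, 0],
    [0, 0, 0],
  ],
  roll=[0, 0, 0, 0, 0, 0, 0, 0, 0, 0],
  hand=[-1, -1, -1, -1, -1, -1, -1, -1, -1, -1],
)

```text
clock: 37.8
eef_pos: [0.4383, 0.0203, 0.0053]
orientation: [0.992, 0.124, 0.0, 0.0]
ft_force: [-0.5, 0.2, -2.8]
finger_gap: 0.057
```

>>> servo_tool(
  slide=[
    [0, 0, 0.2],
    [0, 0, 0.15],
    [0, 0, 0.15],
    [0, 0, 0.05],
    [0, 0, 0],
    [0, 0, 0],
  ],
  roll=[0, 0, 0, 0, 0, 0],
  hand=[-1, -1, -1, -1, -1, -1],
)

```text
clock: 38.3
eef_pos: [0.4379, 0.0201, -0.0001]
orientation: [0.992, 0.124, 0.0, 0.0]
ft_force: [-2.4, -0.2, 7.1]
finger_gap: 0.0573
```

>>> servo_tool(
  slide=[
    [0, 0, 0],
    [0, 0, 0],
    [0, 0, 0],
    [0, 0, 0],
    [0, 0, -1],
    [0, 0, -2],
    [0, 0, -3],
    [0, 0, -3.5],
    [0, 0, -3.5],
    [0, 0, -2],
  ],
  roll=[0, 0, 0, 0, 0, 0, 0, 0, 0, 0],
  hand=[-0.2, 0.3, 0.8, 1, 1, 1, 1, 1, 1, 1],
)

```text
clock: 39.13
eef_pos: [0.4386, 0.0201, 0.1528]
orientation: [0.992, 0.124, 0.002, 0.001]
ft_force: [0.1, 0.9, -0.5]
finger_gap: 0.0854
```

>>> servo_tool(
  slide=[
    [0, 0, 0],
    [0, 0, 0],
    [0, 0, 0],
    [0, 0, 0],
  ],
  roll=[0, 0, 0, 0],
  hand=[1, 1, 1, 1],
)

```text
clock: 39.47
eef_pos: [0.437, 0.0203, 0.1481]
orientation: [0.992, 0.124, -0.001, -0.0]
ft_force: [0.2, 1.1, 0.4]
finger_gap: 0.0855
```

Run:
```python
from h import *
np.set_printoptions(precision=4,suppress=True)
st=env.sense(); q=st['orientation'];p=st['eef_pos'];th=2*np.arctan2(q[1],q[0]);print(p,st['finger_gap'],np.degrees(th),st['ft_force'])
d=np.array([.4625,-.305])-p[:2]; print('slide',d@[np.cos(th),np.sin(th)],d@[np.sin(th),-np.cos(th)])
s=snap('wrist');im=s['image']
np.save('w23.npy',s,allow_pickle=True)
cv2.imwrite('pics/w23.png',cv2.resize(im[90:290,150:400,::-1],None,fx=3,fy=3,interpolation=cv2.INTER_CUBIC))
```

```text
[0.437  0.0203 0.1481] 0.08548165559185146 14.207038151634693 [0.1703 1.0518 0.3773]
slide -0.05512855188144359 0.32157868186923844
```

View pics/w23.png

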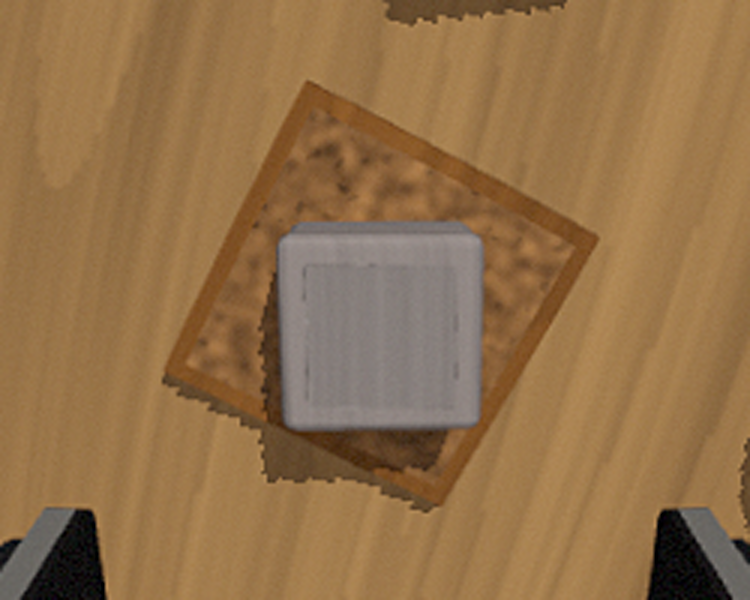

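Run:
```python
from h import *
np.set_printoptions(precision=4,suppress=True)
s=np.load('w23.npy',allow_pickle=True).item()
c=lambda a:np.array([[150+(x+.5)/3-.5,90+(y+.5)/3-.5] for x,y in a])
t=cast(s,c([(278,234),(482,234),(481,430),(282,430)]),.046);print('tin',t.mean(0))
t=cast(s,c([(308,82),(599,238),(440,506),(165,373)]),.01);print('sq',t.mean(0))
```

```text
tin [0.4378 0.021 ]
sq [0.4372 0.0203]
```

>>> servo_tool(
  slide=[
    [-0.3, 1.5, 0],
    [-0.5, 2.8, 0],
    [-0.6, 3.5, 0],
    [-0.6, 3.5, 0],
    [-0.6, 3.5, 0],
    [-0.6, 3.5, 0],
    [-0.6, 3.5, 0],
    [-0.6, 3.5, 0],
    [-0.5, 3.2, 0],
    [-0.4, 2.4, 0],
  ],
  roll=[0, 0, 0, 0, 0, 0, 0, 0, 0, 0],
  hand=[1, 1, 1, 1, 1, 1, 1, 1, 1, 1],
)

```text
clock: 40.35
eef_pos: [0.4618, -0.2949, 0.1479]
orientation: [0.992, 0.123, -0.001, -0.001]
ft_force: [-0.5, 0.8, 0.4]
finger_gap: 0.0854
```

>>> servo_tool(
  slide=[
    [-0.2, 1.3, 0],
    [0, 0, 0],
    [0, 0, 0],
    [0, 0, 0],
    [0, 0, 0],
    [0, 0, 0],
    [0, 0, 0],
    [0, 0, 0],
  ],
  roll=[0, -0.1, -0.1, -0.1, -0.067, 0, 0, 0],
  hand=[1, 1, 1, 1, 1, 1, 1, 1],
)

```text
clock: 41.02
eef_pos: [0.4634, -0.305, 0.1489]
orientation: [0.953, 0.302, -0.0, -0.0]
ft_force: [0.1, -0.3, -0.0]
finger_gap: 0.0853
```

Run:
```python
from h import *
np.set_printoptions(precision=4,suppress=True)
st=env.sense(); q=st['orientation'];p=st['eef_pos'];th=2*np.arctan2(q[1],q[0]);print(p,st['finger_gap'],np.degrees(th),st['ft_force'])
s=snap('wrist');im=s['image']
np.save('w24.npy',s,allow_pickle=True)
cv2.imwrite('pics/w24.png',cv2.resize(im[90:290,150:400,::-1],None,fx=3,fy=3,interpolation=cv2.INTER_CUBIC))
```

```text
[ 0.4634 -0.305   0.1489] 0.08532118660964333 35.125652099868866 [ 0.0808 -0.2676 -0.0349]
```

View pics/w24.png

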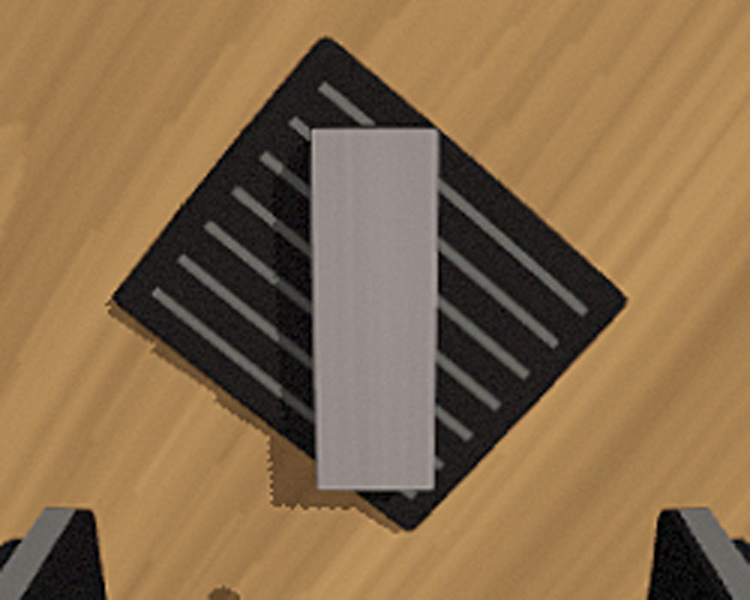

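Run:
```python
from h import *
s=np.load('w24.npy',allow_pickle=True).item()
c=lambda a:np.array([[150+(x+.5)/3-.5,90+(y+.5)/3-.5] for x,y in a])
t=cast(s,c([(312,128),(438,128),(435,489),(318,489)]),.035);print('stone',t.mean(0)); d=t.mean(0)-env.sense()['eef_pos'][:2];th=np.radians(35.1)
print(d@[np.cos(th),np.sin(th)],d@[np.sin(th),-np.cos(th)])
```

```text
stone [ 0.46234825 -0.30276552]
0.0004687634242121547 -0.0025190047484682098
```

>>> servo_tool(
  slide=[
    [0, -0.2, 2],
    [0, 0, 2.8],
    [0, 0, 2.8],
    [0, 0, 2.8],
    [0, 0, 2.4],
    [0, 0, 1.5],
    [0, 0, 1],
    [0, 0, 0],
    [0, 0, 0],
    [0, 0, 0],
  ],
  roll=[0, 0, 0, 0, 0, 0, 0, 0, 0, 0],
  hand=[1, 1, 1, 1, 1, 1, 1, 0.5, 0, -0.5],
  grip_force=60,
)

```text
clock: 41.9
eef_pos: [0.4629, -0.3043, -0.0027]
orientation: [0.953, 0.303, 0.0, 0.001]
ft_force: [-0.0, -0.3, -0.2]
finger_gap: 0.0519
```

>>> servo_tool(
  slide=[
    [0, 0, 0],
    [0, 0, 0],
    [0, 0, 0],
    [0, 0, 0],
    [0, 0, 0],
    [0, 0, 0],
  ],
  roll=[0, 0, 0, 0, 0, 0],
  hand=[-1, -1, -1, -1, -1, -1],
)

```text
clock: 42.4
eef_pos: [0.4628, -0.3045, -0.0022]
orientation: [0.953, 0.303, 0.001, 0.001]
ft_force: [-2.1, -0.2, 6.8]
finger_gap: 0.0345
```

>>> servo_tool(
  slide=[
    [0, 0, -0.3],
    [0, 0, -0.7],
    [0, 0, -1.2],
    [0, 0, -1.8],
    [0, 0, -2.2],
    [0, 0, -2],
    [0, 0, -1],
    [0, 0, 0],
    [0, 0, 0],
  ],
  roll=[0, 0, 0, 0, 0, 0, 0, 0, 0],
  hand=[-1, -1, -1, -1, -1, -1, -1, -1, -1],
)

```text
clock: 43.15
eef_pos: [0.4623, -0.3038, 0.0883]
orientation: [0.953, 0.303, 0.0, 0.0]
ft_force: [0.3, -0.1, -3.8]
finger_gap: 0.0353
```

Run:
```python
from h import *
np.set_printoptions(precision=4,suppress=True)
st=env.sense(); q=st['orientation'];p=st['eef_pos'];th=2*np.arctan2(q[1],q[0]);print(p,st['finger_gap'],np.degrees(th),st['ft_force'])
d=np.array([.6485,.2470])-p[:2]; print('slide',d@[np.cos(th),np.sin(th)],d@[np.sin(th),-np.cos(th)], 'roll',th-np.radians(76.7))
s=snap('wrist');im=s['image']; cv2.imwrite('pics/w25.png',im[:,:,::-1])
```

```text
[ 0.4623 -0.3038  0.0883] 0.03533225797726088 35.2369500303458 [ 0.2804 -0.0727 -3.8482]
slide 0.4698895151294967 -0.34242812649064636 roll -0.7236667398894007
```

View pics/w25.png

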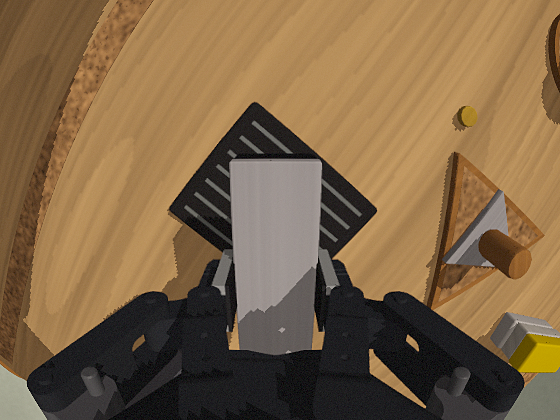

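The stone is held level. Carrying it above jar height to the long tile, then turning it −0.724 rad.

>>> servo_tool(
  slide=[
    [1.4, -1, -1],
    [2.3, -1.7, -1],
    [2.9, -2.1, -1],
    [2.9, -2.1, 0],
    [2.9, -2.1, 0],
    [2.9, -2.1, 0],
    [2.9, -2.1, 0],
    [2.9, -2.1, 0],
    [2.9, -2.1, 0],
    [2.9, -2.1, 0],
  ],
  roll=[0, 0, 0, 0, 0, 0, 0, 0, 0, 0],
  hand=[-1, -1, -1, -1, -1, -1, -1, -1, -1, -1],
)

```text
clock: 44.03
eef_pos: [0.569, 0.0125, 0.1166]
orientation: [0.953, 0.303, -0.001, -0.001]
ft_force: [1.2, -0.1, -3.5]
finger_gap: 0.0351
```

>>> servo_tool(
  slide=[
    [2.9, -2.1, 0],
    [2.9, -2.1, 0],
    [2.9, -2.1, 0],
    [2.9, -2.1, 0],
    [2.9, -2.1, 0],
    [2.6, -2, 0],
    [1.8, -1.4, 0],
    [1.2, -0.8, 0],
    [0, 0, 0],
    [0, 0, 0],
  ],
  roll=[0, 0, 0, 0, 0, 0, 0, 0, 0, -0.08],
  hand=[-1, -1, -1, -1, -1, -1, -1, -1, -1, -1],
)

```text
clock: 44.87
eef_pos: [0.6481, 0.2474, 0.1158]
orientation: [0.94, 0.341, -0.002, -0.0]
ft_force: [-0.3, 0.1, -3.7]
finger_gap: 0.0347
```

>>> servo_tool(
  slide=[
    [0, 0, 0],
    [0, 0, 0],
    [0, 0, 0],
    [0, 0, 0],
    [0, 0, 0],
    [0, 0, 0],
    [0, 0, 0],
    [0, 0, 0],
    [0, 0, 0],
    [0, 0, 0],
  ],
  roll=[-0.1, -0.12, -0.12, -0.12, -0.1, -0.084, 0, 0, 0, 0],
  hand=[-1, -1, -1, -1, -1, -1, -1, -1, -1, -1],
)

```text
clock: 45.7
eef_pos: [0.6487, 0.2464, 0.1178]
orientation: [0.785, 0.62, -0.0, -0.0]
ft_force: [-0.6, 0.3, -3.9]
finger_gap: 0.0352
```

Run:
```python
from h import *
np.set_printoptions(precision=4,suppress=True)
st=env.sense(); q=st['orientation'];p=st['eef_pos'];th=2*np.arctan2(q[1],q[0]);print(p,st['finger_gap'],np.degrees(th),st['ft_force'])
d=np.array([.6485,.2470])-p[:2]; print('slide',d@[np.cos(th),np.sin(th)],d@[np.sin(th),-np.cos(th)], 'roll',th-np.radians(76.7))
s=snap('wrist');im=s['image']; cv2.imwrite('pics/w26.png',im[:,:,::-1])
```

```text
[0.6487 0.2464 0.1178] 0.03518808098610152 76.5923366549742 [-0.5654  0.2546 -3.9073]
slide 0.000535963846880636 -0.00031537806099325445 roll -0.0018790798544108256
```

View pics/w26.png

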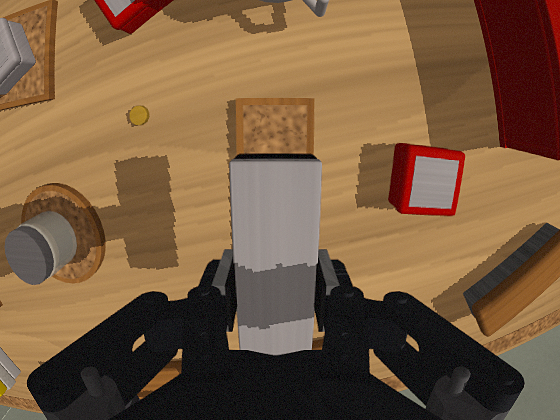

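The stone is aligned over the long tile, with red tin edges clear of the open fingers. Lowering.

>>> servo_tool(
  slide=[
    [0, 0, 1.5],
    [0, 0, 2.2],
    [0, 0, 2.5],
    [0, 0, 2.3],
    [0, 0, 1.5],
    [0, 0, 0.8],
    [0, 0, 0.4],
    [0, 0, 0.3],
    [0, 0, 0],
    [0, 0, 0],
  ],
  roll=[0, 0, 0, 0, 0, 0, 0, 0, 0, 0],
  hand=[-1, -1, -1, -1, -1, -1, -1, -1, -1, -1],
)

```text
clock: 46.58
eef_pos: [0.6494, 0.2468, 0.0043]
orientation: [0.784, 0.621, 0.001, 0.0]
ft_force: [0.6, -0.3, -4.3]
finger_gap: 0.0347
```

>>> servo_tool(
  slide=[
    [0, 0, 0.2],
    [0, 0, 0.15],
    [0, 0, 0.1],
    [0, 0, 0],
    [0, 0, 0],
  ],
  roll=[0, 0, 0, 0, 0],
  hand=[-1, -1, -1, -1, -1],
)

```text
clock: 47.0
eef_pos: [0.6488, 0.2467, -0.0012]
orientation: [0.784, 0.621, -0.0, -0.0]
ft_force: [-0.7, 0.0, -4.3]
finger_gap: 0.0348
```

>>> servo_tool(
  slide=[
    [0, 0, 0.1],
    [0, 0, 0.05],
    [0, 0, 0],
    [0, 0, 0],
  ],
  roll=[0, 0, 0, 0],
  hand=[-1, -1, -1, -1],
)

```text
clock: 47.33
eef_pos: [0.649, 0.2467, -0.0022]
orientation: [0.784, 0.621, 0.0, 0.0]
ft_force: [-2.7, -1.3, 3.2]
finger_gap: 0.0348
```

Contact. Releasing and rising.

>>> servo_tool(
  slide=[
    [0, 0, 0],
    [0, 0, 0],
    [0, 0, 0],
    [0, 0, 0],
    [0, 0, -1],
    [0, 0, -2],
    [0, 0, -3],
    [0, 0, -3.5],
    [0, 0, -3.5],
    [0, 0, -2],
  ],
  roll=[0, 0, 0, 0, 0, 0, 0, 0, 0, 0],
  hand=[-0.3, 0, 0.4, 0.8, 1, 1, 1, 1, 1, 1],
)

```text
clock: 48.17
eef_pos: [0.6497, 0.2469, 0.1525]
orientation: [0.784, 0.621, 0.002, 0.001]
ft_force: [0.5, 0.1, 0.6]
finger_gap: 0.0854
```

>>> servo_tool(
  slide=[
    [0, 0, -2],
    [0, 0, 0],
    [0, 0, 0],
    [0, 0, 0],
  ],
  roll=[0, 0, 0, 0],
  hand=[1, 1, 1, 1],
)

```text
clock: 48.5
eef_pos: [0.6486, 0.2466, 0.1669]
orientation: [0.784, 0.621, -0.0, -0.0]
ft_force: [0.2, 0.4, -0.8]
finger_gap: 0.0852
```

Run:
```python
from h import *
np.set_printoptions(precision=4,suppress=True)
st=env.sense(); print(st['eef_pos'],st['finger_gap'],st['ft_force'])
s=snap('wrist');im=s['image']
np.save('w27.npy',s,allow_pickle=True)
cv2.imwrite('pics/w27.png',cv2.resize(im[90:290,150:400,::-1],None,fx=3,fy=3,interpolation=cv2.INTER_CUBIC))
s=snap('side');cv2.imwrite('pics/s27.png',s['image'][:,:,::-1])
```

```text
[0.6486 0.2466 0.1669] 0.0852170081061694 [ 0.2003  0.3563 -0.776 ]
```

View pics/w27.png

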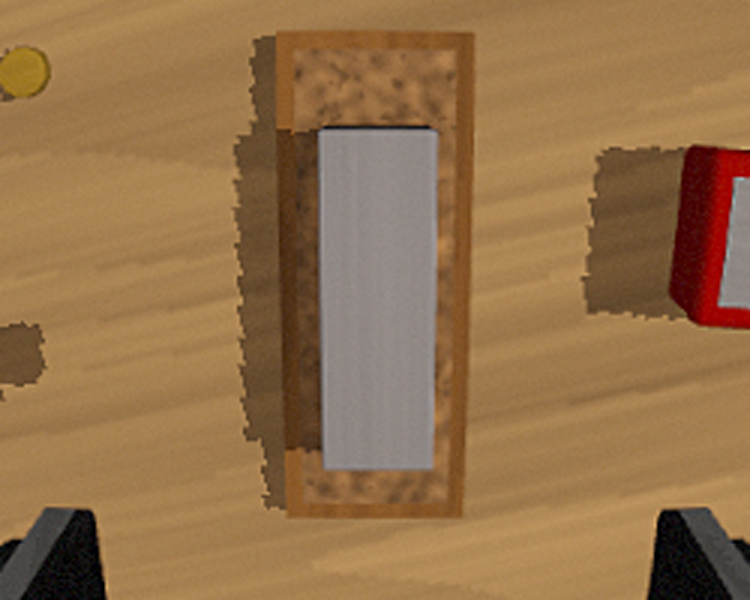

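View pics/s27.png

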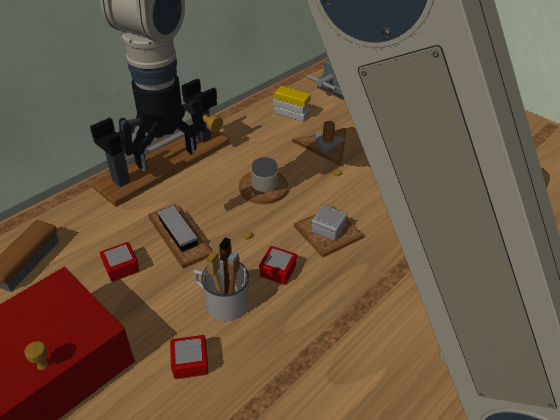

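Run:
```python
from h import *
np.set_printoptions(precision=4,suppress=True)
s=np.load('w27.npy',allow_pickle=True).item()
c=lambda a:np.array([[150+(x+.5)/3-.5,90+(y+.5)/3-.5] for x,y in a])
ang=lambda t:np.degrees(np.arctan2(*(t[0]-t[3])[::-1]))
t=cast(s,c([(320,128),(438,128),(434,469),(324,470)]),.035);print('stone',t.mean(0),ang(t),ang(t[[1,0,3,2]]))
t=cast(s,c([(276,31),(475,33),(463,517),(288,517)]),.01);print('long',t.mean(0),ang(t),ang(t[[1,0,3,2]]))
s=snap('top');im=s['image'];cv2.imwrite('pics/t27.png',im[:,:,::-1])
```

```text
stone [0.6488 0.2491] 166.56685179803347 166.97126236020432
long [0.6486 0.248 ] 166.78242172195039 166.65349155241327
```

View pics/t27.png

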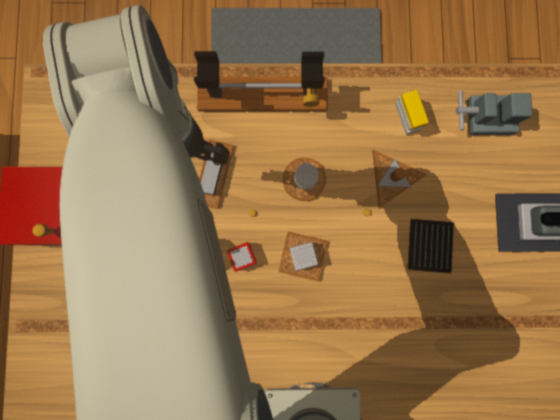

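Run:
```python
from h import *
np.set_printoptions(precision=4,suppress=True)
s=snap('top'); im=s['image'];hsv=cv2.cvtColor(im,cv2.COLOR_RGB2HSV)
m=((hsv[...,1]<60)&(hsv[...,2]>95)).astype(np.uint8)
n,l,st,c=cv2.connectedComponentsWithStats(m)
for nm,sd,z in [('jar',(307,177),.066),('tin',(304,256),.046)]:
    k=l[sd[1],sd[0]];print(nm,st[k],cast(s,c[k],z))
cv2.imwrite('pics/t28.png',cv2.resize(im[130:290,260:460,::-1],None,fx=3.7,fy=3.7,interpolation=cv2.INTER_CUBIC))
s=snap('side');print('mug rim px check'); im=s['image']
cv2.imwrite('pics/s28.png',cv2.resize(im[230:330,180:280,::-1],None,fx=4,fy=4))
a=cv2.imread('pics/side0.png');b=cv2.imread('pics/s27.png');d=cv2.absdiff(a,b)[235:325,195:255].max(2);print('mug diff px',(d>40).sum())
```

```text
jar [295 165  23  22 385] [[0.6312 0.0127]]
tin [290 243  28  27 535] [[0.4377 0.0199]]
mug rim px check
mug diff px 61
```

View pics/t28.png

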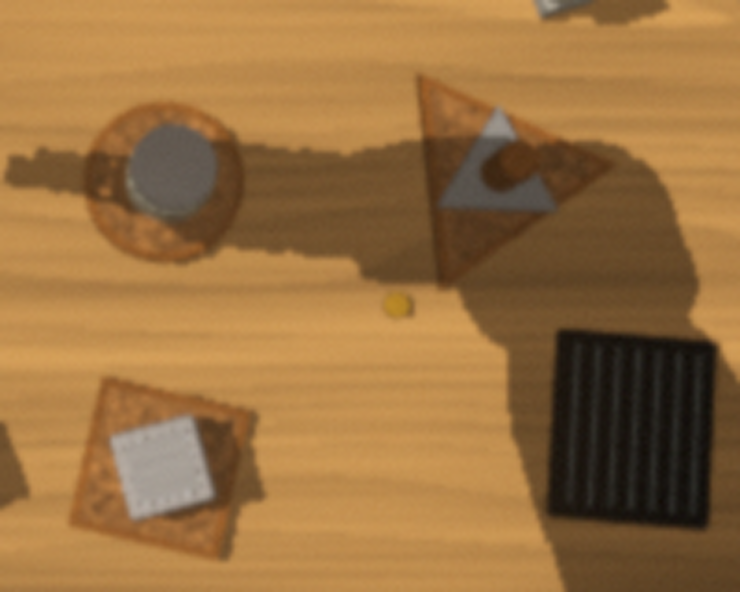

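All four items sit centred and flat, nothing is touched, and the mug has not moved. Handing in.

```bash
python3 -c "
from bench import env
s=env.sense();print(s['clock'],s['dq'].round(3),s['ft_force'].round(1)); print(env.hand_in())"
```

```text
48.75 [ 0.001 -0.002  0.003  0.     0.001 -0.   ] [ 0.1  0.8 -0.5]
the job is handed in; nothing more can be done
None
```

All four tools are on their own tiles and the job was handed in at 48.8 s with the gripper open and clear; no verdict was reported. I did it as two swaps via the rubber pad: jar with scraper, then stone with tin.

My last camera checks, against the limit of 14 mm from each tile's centre:

| Tool | Offset from tile centre | Notes |
|---|---|---|
| Scraper | about 1 mm | flat |
| Jar | about 2–4 mm | upright; top and wrist views agree to within about 3 mm |
| Tin | about 1 mm | flat |
| Stone | about 1 mm | within about 0.5° of the tile's length |

- **Mug:** it looked unmoved from the start in the side view. A rough before/after pixel comparison of its area showed only 61 changed pixels.
- **Failed grasp:** my first try at the stone closed above it and missed. The shut fingertips turned out to sit about 17.5 mm behind the reported TCP, where the text says 17 mm ahead. I found this with a touch on the stone's top, which pressed with about 45 N along the vertical through the closed fingertips. That is above the 40 N limit set for the arm and gripper body, though the fingertips made the contact. The stone did not visibly move. I then regrasped lower, and the remaining grasps all held.
- **Jar grip:** because of the same offset, the jar was carried by its lid rather than its body. It stayed upright and was set down at low force.

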